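Drive the gib key home in the leaning hub

ROBOT

A 6-joint arm with a two-finger parallel gripper is mounted at the origin on the work surface. World frame = base frame: x ahead of the robot, y to its left, z up, the work surface at z = 0. Lengths are in m, angles in rad, forces in N, time in s.
With the tool pointing down it reaches from about 0.35 to 0.775 m from the base axis. Payload 5.5 kg.
Tool frame: the origin (TCP) lies at the very end of the fingers, on their centre line; the grasp point (between the pads) lies 19 mm behind it; z points along the fingers, x is the direction in which the jaws open and shut, and the axes are right-handed (so a half turn about z gives the same grasp; the last joint's range is limited). The gripper opens to 85 mm and grips with 20 to 120 N. Pads are 22 mm wide; open, the fingers measure 114 mm over their backs; the gripper's body (76 mm by 85 mm) begins 54 mm behind the grasp point. The pads swing forward as they close: fully open they stand 13 mm farther back than shut.
Start: joints at [1.16, 0.313, 0.046, 1.304, 0, 1.431], TCP at [0.154, 0.554, 0.231] pointing down, gripper open.
Joint ranges: [-2.76, 2.76], [-0.86, 1.69], [-1.03, 1.26], [-2.2, 2.34], [-1.47, 1.5], [-3.14, 3.14]. Speed limits (rad/s): [2.57, 2.57, 3.14, 3.14, 3.14, 3.14].

INTERFACE

Orientations are given as a unit quaternion [w, x, y, z].
In Python, from workcell import monitor, eyes, ticket gives the robot as it stands.
- The arm moves only by the tool send_rows, never from a script. Its argument "targets" is a list of rows, each a list of 5 numbers: the shift along the world's x, y, z in m, then the turn about the world's z in degrees, then the closure in counts, from 0 (fully open) to 255 (shut). A call has 1 to 12 rows; each row shifts and turns the commanded pose from where the row before left it; what a row does not reach is not made up. A row lasts 1/10 s, in which the tool goes at most 50 mm and 8.59 degrees, less where a joint would pass 70% of its speed; a pose out of reach is approached as far as the arm can. A call is refused whole if a number of a shift passes 0.05 or a number of a turn 8.59, either way. A call with a gripper value outside its range is refused whole. The fingers move at their own pace and stop on an object; "newtons" is the grip in N (left out, the last holds). Time passes only in rows, so rows that do not move let the fingers close. It gives the time, the measured TCP pose, the force and the opening at its end, in the units of the state.
- monitor.get_state(): the state, without advancing time (a new reading comes with each control period).
- eyes.read_camera(name): name is "scene" or "top" or "wrist"; returns a dict with "img" (480x640x3 uint8, red, green, blue), "z_map" (480x640 float32, m along the optical axis (not along the pixel's ray), 0 where there is no reading), "camera_matrix" (3x3 intrinsics, pixels), "k1" (the pictures are not rectified: a ray, as slopes to the right and down, at radius r is drawn at 1 + k1 r^2 times it, then the intrinsics apply), "pose" (4x4, takes a point from camera to world coordinates); the wrist camera has in their place "T_tool_cam" (4x4, takes a point from camera to tool coordinates, whose origin is the TCP and whose axes are the tool frame's). Camera axes: x right, y down, z forward; pixel columns grow to the right and rows downward; lengths in m; the calibration is good to about 2 mm. A picture is of the moment at which its call begins: read the wrist's pose just before it.
- ticket.hand_in(): hands the job in, once; it reports no verdict.
Trained networks look in the newest picture that a camera, given by its name, has taken for a name from the list of things; names that differ only in an ending like _2 or _b are one class to them, and where a whole thing is asked for, a point or a joint stands for the part that bears it (a point fixed in the world has none). Each returns a list of dicts, best first, with "conf" (0 to 1); they miss things now and then, are a little off and sometimes report something else, mostly with a low value. They report only what shows in the picture. A call takes as long as a camera call. They do not tell look-alikes from the thing itself.
- eyes.spot_in(name, camera): "xyz" ([x, y, z] in m, in world coordinates, good to about 4 mm: the middle of the surface that is visible of it).
- eyes.tip_of(name, camera): "xyz" ([x, y, z] in m, in world coordinates, good to about 4 mm: a listed point, or the origin of a listed thing).
The state is a dict: "clock": time; "joint_pos": joint angles; "qvel": joint speeds; "tau": joint torques, N m; "tcp_pos": TCP position; "orientation": TCP orientation; "wrist_force": force on the tool from outside, world axes, zero at the start; "ft_torque": the same for the moment, N m; "finger_gap": finger opening in m.
Only numpy, scipy, OpenCV 4.12 (cv2) and the standard library are available. Lean on these libraries where they do the work, as an engineer would, in place of code of your own. Each camera call takes 0.05 s, during which the arm holds its last target.

TASK

Take the long tapered key with the stepped head out of the wooden block and start it in the slot between shaft and hub with its flat side on the shaft, only as far as it goes in lightly by hand, then let go of it. Pick up the round driver and tap or press the key in with the driver's foot until it is tight and its head is fully down on the hub, then stand the driver upright on its rubber mat again. Leave everything else where it is.

Things in the scene. Friction and masses are not known exactly. Their poses are not given: they have to be found in the camera images.
- key: Steel gib key, 107 mm, about 180 g, tip down in a slot of the wooden block. Origin: at the tip, mid-width, on the flat side. z from tip to head, y across the width, x from the flat to the sloping side. Shank 16 mm wide (y -8 to 8), z 0 to 85, flat side x = 0, sloping side from x = 8 at the tip to x = 14 under the head. Head: z 85 to 107, x 0 to 20, y -10 to 10.
- key_shoulder (a point): Point on the key at its flat side, right under the head: 85 mm from the tip, x = 0, y = 0 (key frame). Key home: this point lies at the hub's origin.
- hub: Dark steel hub, 100 mm across, 70 mm thick, on a shaft leaning 30 degrees from vertical, upper end towards the stand's -x (nearer the robot and to its right). Origin: in its upper face at the slot mouth, mid-width, on the shaft's flat that takes the key's flat side. z: out along the shaft, x: outwards to the jaw, y: across the slot. Shaft axis at x = -16 mm. Nothing stands above the upper face.
- slot_foot (a point): Lower end of the key slot on the shaft's flat, 70 mm below the hub's origin along its axis. The slot is open at both ends, 19.5 mm wide (hub y -9.75 to 9.75), from hub x = 0 to the jaw face at x = 12 in the upper face, x = 7 here, with the key's own taper. The key goes in with its x, y, z along the hub's x, y, z.
- jaw (a joint): Sprung jaw, the slot's outer side, in m: 0 without key, about 0.002 outwards with the key home. The key goes in freely until its head is about 28 mm above the hub, then wedges: 5 to 13 N drive it on, rising, and it stays where left. The hub's upper face stops the head.
- stand: Steel stand fixed to the bench that holds the shaft: foot plate 190 x 120 x 14 mm, a block on it under the hub. Origin: centre of the plate's underside. The hub's origin is 63 mm towards -x and 165 mm above it.
- rack: Wooden block fixed to the bench, 170 (x) x 60 (y) x 62 mm high, with three upright slots 52 mm apart along its x, each 13.5 x 18.5 mm and 50 mm deep, holding three keys. Origin: centre of its underside.
- driver: Round driver, 120 mm tall, standing upright on its foot on the rubber mat: black plastic foot 42 mm across and 16 mm high, aluminium handle 26 mm across above it. Origin: centre of the foot's underside; z along the handle. About 300 g.
- mat: Round black rubber mat fixed to the bench, 110 mm across, 6 mm high. Origin: centre of its underside.
- bar_key: Bystander in the same block: plain straight steel bar key without a head, 10 x 16 x 100 mm, standing. Origin at its lower end.
- stub_key: Bystander in the same block: short key, 78 mm, straight shank 11 x 16 mm and a small head 16 x 20 mm. Origin at its lower end.
- jar: Bystander: amber glass jar with a steel cap, 64 mm across, 85 mm high, near the mat. Origin: centre of its underside.
- tub: Bystander: white plastic tub 90 x 90 x 55 mm near the wooden block. Origin: centre of its underside.
- screwdriver: Bystander: yellow screwdriver lying on the bench near the mat, about 200 mm long along its x. Origin near its middle.
- clamp: Bystander: black G-clamp lying flat between robot and stand, about 65 x 120 x 18 mm; origin at the middle of its back.
- oil_can: Bystander: grey metal oil can, round, 56 mm across, 150 mm high with its cap, standing beside the stand. Origin: centre of its underside.
Mind the look-alikes: they are no part of the job. Leave any orange look-alike of the key alone. Leave any turquoise look-alike of the driver alone.

How it is judged:
On the way, in this order (a step that is already met when the one before it is completed fails the run):
1. the key stands in the hub's slot, let go, its head still 12 to 45 mm above the hub (z of key_shoulder in the frame of hub between 0.012 and 0.045 m and z of key in the frame of hub below -0.03 m and x of key in the frame of hub between -0.005 and 0.008 m and angle between the z axis of key and the z axis of hub, either way round below 0.12 rad and contact force between the fingers and key below 0.1 N), for 0.2 s.
2. the driver, not the fingers, presses the key through its last 10 mm (contact force between driver and key above 1 N and contact force between the fingers and key below 0.1 N and z of key_shoulder in the frame of hub below 0.01 m).
3. the key is home and the driver is off it (z of key_shoulder in the frame of hub below 0.004 m and value of joint jaw above 0.0012 m and contact force between driver and key below 0.1 N), for 0.2 s.
At the end, for the whole second after the job is handed in: The key sits in the hub's slot in line with the shaft (within 0.08 rad), the underside of its head within 4 mm of the hub's face, the jaw pushed out more than 1.2 mm; the driver stands upright (within 0.1 rad) on its foot on the rubber mat, its centre within 45 mm of the mat's centre; both at rest (z of key_shoulder in the frame of hub below 0.004 m and distance between key_shoulder and hub below 0.007 m and angle between the z axis of key and the z axis of hub, either way round below 0.08 rad and value of joint jaw above 0.0012 m and linear speed of key below 0.01 m/s and angle between driver's own z axis and vertical below 0.1 rad and horizontal distance between driver and mat below 0.045 m and height (world z) of driver between 0.003 and 0.01 m and linear speed of driver below 0.02 m/s); the robot touches nothing.
It fails at once if one of the other things on the bench was shifted by more than 30 mm (distance of any of bar_key, stub_key, jar, tub, screwdriver, clamp, oil_can from where it was at the start of the episode above 0.03 m).
It also fails if it takes over 61 s, if anything falls off the work surface, if the arm or the gripper's body presses on something with over 40 N, if the wrist force passes 120 N, or if a joint passes its speed limit or range.

## Working session

There is one attempt and no reset: what is moved stays moved. The work goes in short steps, Python scripts to look and compute and a tool call to move; the robot and the scene stay as the last step left them, time stands still between calls to the robot, and variables do not carry over. Pictures are saved under pics/ and viewed, and the job is handed in when it is done.

Besides the shell and the picture viewer there is one more tool, called after ">>>" as name([rows], argument=value, ...), one row to a line, values as JSON. send_rows: Moves the arm, as the interface text tells. Its arguments: {"type":"object","properties":{"targets":{"type":"array"},"newtons":{"type":"number"}},"required":["targets"]}

```bash
ls; mkdir -p pics
cat > h.py <<'E'
from workcell import monitor, eyes, ticket
import numpy as np, cv2
def snap(cam,name):
    d=eyes.read_camera(cam); cv2.imwrite(f'pics/{name}.png',d['img'][:,:,::-1]); np.savez(f'pics/{name}.npz',**{k:np.array(v) for k,v in d.items()}); return d
def world(d,u,v,T=None):
    K=np.array(d['camera_matrix']);k1=float(d['k1'])
    z=np.array(d['z_map'])[int(round(v)),int(round(u))]
    a=ray(d,u,v); T=np.array(d['pose']) if T is None else T
    return (T@np.append(a*z,1))[:3]
def ray(d,u,v):
    K=np.array(d['camera_matrix']);k1=float(d['k1'])
    p=np.array([(u-K[0,2])/K[0,0],(v-K[1,2])/K[1,1]]);q=p.copy()
    for _ in range(20): q=p/(1+k1*(q@q))
    return np.array([q[0],q[1],1])
def cloud(d,T=None):
    K=np.array(d['camera_matrix']);k1=float(d['k1']);z=np.array(d['z_map'])
    v,u=np.mgrid[:z.shape[0],:z.shape[1]]
    p=np.stack([(u-K[0,2])/K[0,0],(v-K[1,2])/K[1,1]],-1);q=p.copy()
    for _ in range(20): q=p/(1+k1*(q**2).sum(-1,keepdims=True))
    P=np.concatenate([q*z[...,None],z[...,None]],-1)
    T=np.array(d['pose']) if T is None else T
    W=P@T[:3,:3].T+T[:3,3]; W[z==0]=np.nan
    return W
def proj(d,X,T=None):
    T=np.array(d['pose']) if T is None else T
    c=T[:3,:3].T@(np.array(X)-T[:3,3]); q=c[:2]/c[2]; q=q*(1+float(d['k1'])*(q@q))
    K=np.array(d['camera_matrix']); return np.array([K[0,0]*q[0]+K[0,2],K[1,1]*q[1]+K[1,2]])
E
cat > a.py <<'E'
from h import *
np.set_printoptions(precision=4,suppress=True)
s=monitor.get_state(); print(s)
for c in ['scene','top']:
    d=snap(c,c+'0'); print(c,np.array(d['pose']).tolist(), d['camera_matrix'],d['k1'])
    for n in ['key','key_shoulder','hub','slot_foot','stand','rack','driver','mat','bar_key','stub_key','jar','tub','screwdriver','clamp','oil_can']:
        r=eyes.tip_of(n,c); print(n,[(np.round(x['xyz'],3).tolist(),round(x['conf'],2)) for x in r[:3]])
E
python3 a.py
```

```text
pics
{'clock': 0.0, 'joint_pos': array([ 1.1604,  0.314 ,  0.045 ,  1.3036, -0.    ,  1.4312]), 'qvel': array([-0.0001,  0.0006,  0.0013,  0.0002, -0.0019,  0.0005]), 'tau': array([ -0.0004, -48.062 ,  29.8537,   0.0194,  -0.0001,   0.    ]), 'tcp_pos': array([0.1536, 0.5536, 0.2304]), 'orientation': array([ 0.0005,  0.7961,  0.6052, -0.0008]), 'wrist_force': array([-0.4454,  0.0314, -0.1378]), 'ft_torque': array([0.0143, 0.0108, 0.0278]), 'finger_gap': 0.08545530667106813}
scene [[0.13210631979828974, 0.6130978845465072, -0.7788831133321288, 1.2728904861719534], [0.9911541581274466, -0.0716339948586802, 0.11172289652197206, -0.13160740906953913], [0.012702562577082802, -0.7867525371711136, -0.6171378210406416, 0.7506160488040186], [0.0, 0.0, 0.0, 1.0]] [[500.3726   0.     326.8944]
 [  0.     500.3726 237.1141]
 [  0.       0.       1.    ]] 0.008769627607868279
key [([0.384, 0.357, 0.007], 0.77)]
key_shoulder [([0.304, 0.333, 0.01], 0.91), ([0.464, 0.353, 0.101], 0.47)]
hub [([0.59, -0.015, 0.161], 0.95)]
slot_foot [([0.621, 0.004, 0.101], 0.84)]
stand [([0.647, 0.018, -0.002], 0.7
[... 963 characters left out ...]
 0.79), ([0.392, -0.036, -0.001], 0.7), ([0.466, 0.359, 0.096], 0.58)]
hub [([0.589, -0.014, 0.166], 0.92), ([0.473, -0.29, -0.003], 0.53)]
slot_foot [([0.624, 0.004, 0.108], 0.87)]
stand [([0.646, 0.018, 0.001], 0.83)]
rack [([0.523, 0.344, 0.0], 0.79)]
driver [([0.463, -0.424, -0.001], 0.91), ([0.481, -0.293, 0.006], 0.72)]
mat [([0.475, -0.288, 0.0], 0.88)]
bar_key [([0.511, 0.342, 0.011], 0.5)]
stub_key [([0.568, 0.33, 0.012], 0.45)]
jar [([0.568, -0.266, -0.003], 0.61), ([0.462, 0.359, 0.015], 0.38)]
tub [([0.671, 0.303, 0.003], 0.69)]
screwdriver [([0.367, -0.331, -0.005], 0.74), ([0.672, 0.301, 0.004], 0.26)]
clamp [([0.39, -0.036, -0.001], 0.57)]
oil_can [([0.61, 0.146, 0.004], 0.9)]
```

View pics/scene0.png

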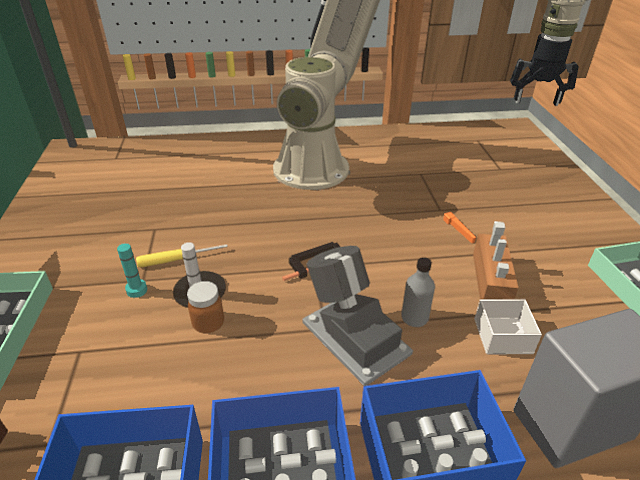

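View pics/top0.png

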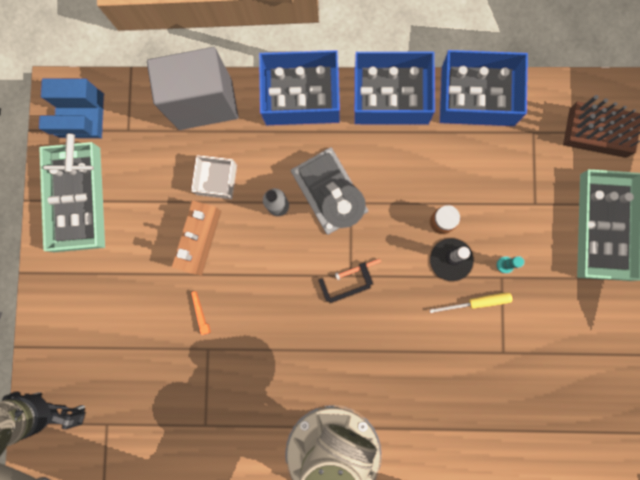

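```bash
cat > b.py <<'E'
from h import *
a=cv2.imread('pics/scene0.png'); b=cv2.imread('pics/top0.png')
c1=cv2.resize(a[205:305,440:540],(400,400),interpolation=3); c2=cv2.resize(b[195:280,160:245],(400,400),interpolation=3)
c3=cv2.resize(a[240:340,290:390],(400,400),interpolation=3); c4=cv2.resize(b[145:245,285:385],(400,400),interpolation=3)
cv2.imwrite('pics/crop1.png',cv2.resize(np.vstack([np.hstack([c1,c2]),np.hstack([c3,c4])]),(600,600)))
d=np.load('pics/top0.npz'); W=cloud(d)
# rack cloud
m=(W[...,0]>.42)&(W[...,0]<.62)&(W[...,1]>.27)&(W[...,1]<.42)
for lo,hi in [(.055,.068),(.075,.09),(.09,.2)]:
    q=m&(W[...,2]>lo)&(W[...,2]<hi); P=W[q]
    n,l,st,ce=cv2.connectedComponentsWithStats(q.astype(np.uint8))
    for i in range(1,n):
        if st[i,4]>5:
            Q=W[l==i]; print(lo,st[i,4],Q.mean(0).round(4),ce[i].round(1),Q[:,2].max().round(4), cv2.minAreaRect(Q[:,:2].astype(np.float32)))
m=(W[...,0]>.5)&(W[...,0]<.75)&(W[...,1]>-.08)&(W[...,1]<.09)&(W[...,2]>.12)
v,u=np.nonzero(m); 
Q=W[m]; print('hub',len(Q),Q.mean(0),Q.min(0),Q.max(0))
# plane fit ransac
rng=np.random.default_rng(0);best=0
for _ in range(500):
    p=Q[rng.choice(len(Q),3,False)]; n=np.cross(p[1]-p[0],p[2]-p[0]); 
    if np.linalg.norm(n)<1e-9: continue
    n/=np.linalg.norm(n); ins=abs((Q-p[0])@n)<.002
    if ins.sum()>best: best=ins.sum();bi=ins
P=Q[bi];c=P.mean(0);n=np.linalg.svd(P-c)[2][2]; n*=np.sign(n[2]); print(best,c,n,np.degrees(np.arccos(n[2])),np.degrees(np.arctan2(n[1],n[0])))
E
python3 b.py
```

```text
0.055 1473 [0.5194 0.3388 0.0617] [194.1 236.5] 0.068 ((0.5198657512664795, 0.34049588441848755), (0.06280236691236496, 0.17021815478801727), 75.03814697265625)
0.075 20 [0.5709 0.3323 0.0869] [194.9 213.8] 0.0899 ((0.5716778039932251, 0.33147314190864563), (0.011860323138535023, 0.016002872958779335), 82.70065307617188)
0.075 19 [0.5683 0.3191 0.0846] [200.6 215.1] 0.0898 ((0.5691110491752625, 0.3203084468841553), (0.007560496684163809, 0.015973752364516258), 73.74958038330078)
0.075 7 [0.5179 0.3333 0.0841] [194. 236.] 0.0899 ((0.5177836418151855, 0.3332069218158722), (0.001905890298075974, 0.008613621816039085), 61.735172271728516)
0.075 7 [0.4692 0.3461 0.082 ] [188.1 256.4] 0.0875 ((0.4689261019229889, 0.34622472524642944), (0.0012061417801305652, 0.008095133118331432), 81.31240844726562)
0.09 24 [0.57   0.3248 0.092 ] [197.5 213.9] 0.0956 ((0.5699138045310974, 0.32483190298080444), (0.01537056639790535, 0.012505089864134789), 8.014270782470703)
0.09 40 [0.5195 0.3391 0.108 ] [188.9 234.2] 0.1197 ((0.5198307633399963, 0.3405326008796692), (0.01812678575515747, 0.009869781322777271), 73.23938751220703)
0.09 95 [0.4738 0.3505 0.1165] [182.3 253.3] 0.1247 ((0.4742550551891327, 0.3522022068500519), (0.021169815212488174, 0.019707905128598213), 74.00348663330078)
hub 1780 [ 0.58790206 -0.01563277  0.15443595] [ 0.53515212 -0.06885015  0.12050603] [0.65219562 0.0397921  0.18232579]
827 [ 0.58083915 -0.02204294  0.15725285] [-0.41909896 -0.26170629  0.86940548] 29.610374515195254 -148.01728857478219
```

View pics/crop1.png

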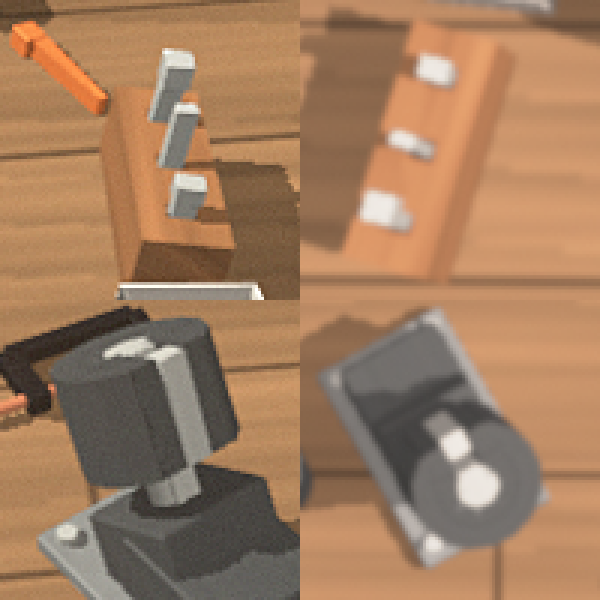

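Candidates for the key: the steel stepped-head key at the robot end of the block (scene 497,235), the headless bar (500,242), the stub (503,268), and the orange look-alike on the bench (460,226). The first one fits: it is steel, the tallest, and has a stepped head. The crop confirms this. The slot and jaw are on the hub's uphill side (+x, +y). I'll move over the key for a wrist view.

>>> send_rows([
  [0.035,-0.022,0,0,0],
  [0.035,-0.022,0,0,0],
  [0.035,-0.022,0,0,0],
  [0.035,-0.022,0,0,0],
  [0.035,-0.022,0,0,0],
  [0.035,-0.022,0,0,0],
  [0.035,-0.022,0,0,0],
  [0.035,-0.022,0,0,0],
  [0.035,-0.022,0,0,0],
  [0,0,0,0,0],
  [0,0,0,0,0],
], newtons=20)

```text
clock: 2.7
tcp_pos: [0.4694, 0.3554, 0.231]
orientation: [-0.0, 0.797, 0.604, -0.0]
wrist_force: [-0.3, 0.4, -0.5]
finger_gap: 0.0854
```

```bash
cat >> h.py <<'E'
from scipy.spatial.transform import Rotation as R
def toolT(s=None):
    s=s or monitor.get_state(); q=np.array(s['orientation']); T=np.eye(4)
    T[:3,:3]=R.from_quat([q[1],q[2],q[3],q[0]]).as_matrix(); T[:3,3]=s['tcp_pos']; return T
def wsnap(name):
    T=toolT(); d=snap('wrist',name); return d,T@np.array(d['T_tool_cam'])
E
cat > c.py <<'E'
from h import *
np.set_printoptions(precision=4,suppress=True)
T=toolT(); print(T)
d,C=wsnap('w1'); np.save('pics/w1T.npy',C); print(d['T_tool_cam'],d['camera_matrix'],d['k1'])
W=cloud(d,C)
for n in ['key','key_shoulder','rack']:
    print(n,[(np.round(x['xyz'],4).tolist(),round(x['conf'],2)) for x in eyes.tip_of(n,'wrist')[:3]])
q=(W[...,2]>.104)&(W[...,0]>.43)&(W[...,0]<.51)&(W[...,1]>.3)&(W[...,1]<.4); print(q.sum())
n,l,st,ce=cv2.connectedComponentsWithStats(q.astype(np.uint8))
for i in range(1,n):
    if st[i,4]>50:
        Q=W[l==i]; print(st[i,4],Q.mean(0),np.median(Q[:,2]),ce[i],cv2.minAreaRect(Q[:,:2].astype(np.float32)))
E
python3 c.py
```

```text
[[ 0.2696  0.963  -0.0008  0.4694]
 [ 0.963  -0.2696  0.      0.3554]
 [-0.0002 -0.0007 -1.      0.231 ]
 [ 0.      0.      0.      1.    ]]
[[ 1.      0.0002 -0.0002  0.0007]
 [-0.0001  0.956   0.2932 -0.0739]
 [ 0.0002 -0.2932  0.956  -0.1421]
 [ 0.      0.      0.      1.    ]] [[430.0634   0.     322.0981]
 [  0.     430.0634 237.7579]
 [  0.       0.       1.    ]] 0.03670669180203052
key [([0.4627, 0.3579, 0.0139], 0.82), ([0.3823, 0.3489, 0.0096], 0.77)]
key_shoulder [([0.4662, 0.3565, 0.0988], 0.65), ([0.4637, 0.3584, 0.0101], 0.42)]
rack [([0.5181, 0.344, 0.0037], 0.57)]
33281
1136 [0.4732 0.3549 0.1173] 0.1182500180884287 [322.0246 236.7007] ((0.4747861921787262, 0.3544061779975891), (0.020034309476614, 0.02040458470582962), 74.9278564453125)
31976 [0.4572 0.3467 0.2948] 0.3040106494369279 [268.8171 425.7485] ((0.4649813175201416, 0.3494001626968384), (0.10469917953014374, 0.030560679733753204), 74.16556549072266)
53 [0.4432 0.3005 0.3051] 0.3050417100181086 [  2.     452.9811] ((0.44351041316986084, 0.3008529245853424), (0.0015796966617926955, 0.0031031197868287563), 88.21526336669922)
```

View pics/w1.png

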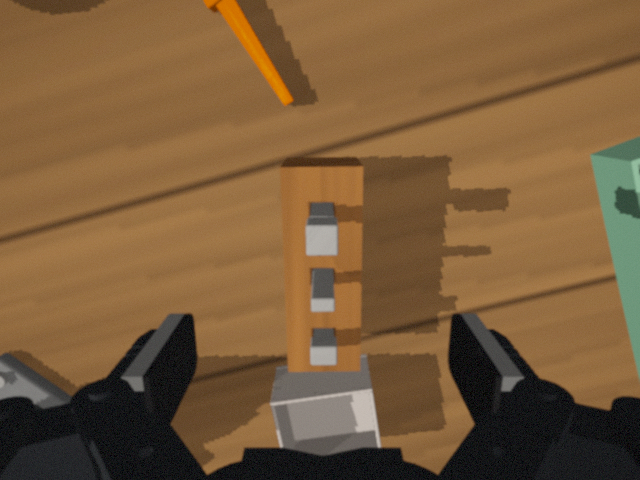

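>>> send_rows([
  [0.005,-0.001,-0.03,0,0],
  [0,0,-0.04,0,0],
  [0,0,-0.04,0,0],
  [0,0,-0.033,0,60],
  [0,0,0,0,120],
  [0,0,0,0,255],
  [0,0,0,0,255],
  [0,0,0,0,255],
  [0,0,0,0,255],
  [0,0,0,0,255],
], newtons=25)

```text
clock: 3.9
tcp_pos: [0.4751, 0.3556, 0.0909]
orientation: [0.0, 0.796, 0.605, 0.002]
wrist_force: [-0.2, -1.2, 7.0]
finger_gap: 0.02
```

>>> send_rows([
  [0,0,0.01,0,255],
  [0,0,0.015,0,255],
  [0,0,0.013,0,255],
  [0,0,0,0,255],
  [0,0,0,0,255],
], newtons=30)

```text
clock: 4.4
tcp_pos: [0.4741, 0.3553, 0.1268]
orientation: [-0.0, 0.796, 0.605, 0.001]
wrist_force: [-0.4, 0.4, -2.6]
finger_gap: 0.0194
```

```bash
cat > d.py <<'E'
from h import *
import sys
n=sys.argv[1]; d=snap('scene',n); 
u,v=proj(d,monitor.get_state()['tcp_pos']).astype(int); u=min(max(u,60),580);v=min(max(v,60),420)
cv2.imwrite(f'pics/{n}c.png',cv2.resize(cv2.imread(f'pics/{n}.png')[v-60:v+60,u-60:u+60],(600,600),interpolation=3)); print(u,v)
E
python3 d.py s2
```

```text
500 221
```

View pics/s2c.png

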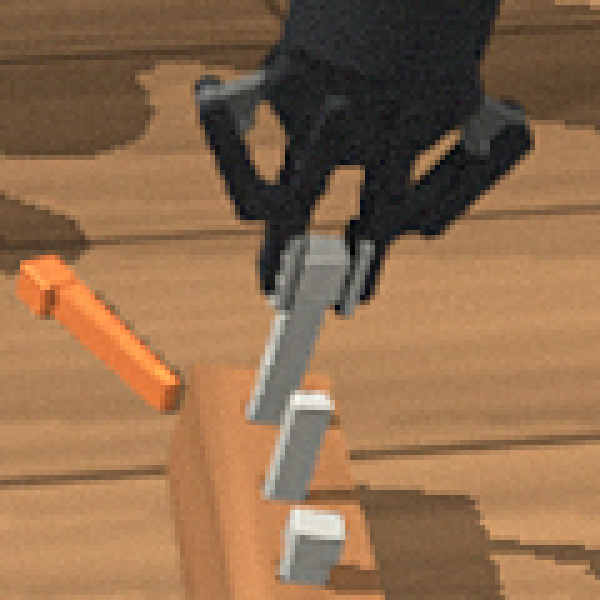

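>>> send_rows([
  [-0.008,0.002,0,0,255],
  [-0.008,0.002,-0.0005,0,255],
  [-0.008,0.002,-0.0005,0,255],
  [-0.008,0.002,-0.001,0,255],
  [-0.008,0.0025,-0.0015,0,255],
  [-0.005,0.0015,-0.0015,0,255],
  [-0.005,0.0015,-0.002,0,255],
  [0,0,0,0,255],
], newtons=25)

```text
clock: 5.25
tcp_pos: [0.4228, 0.3688, 0.1191]
orientation: [-0.0, 0.796, 0.606, -0.0]
wrist_force: [2.5, -0.9, -1.0]
finger_gap: 0.0194
```

```bash
python3 d.py s3
```

```text
496 209
```

View pics/s3c.png

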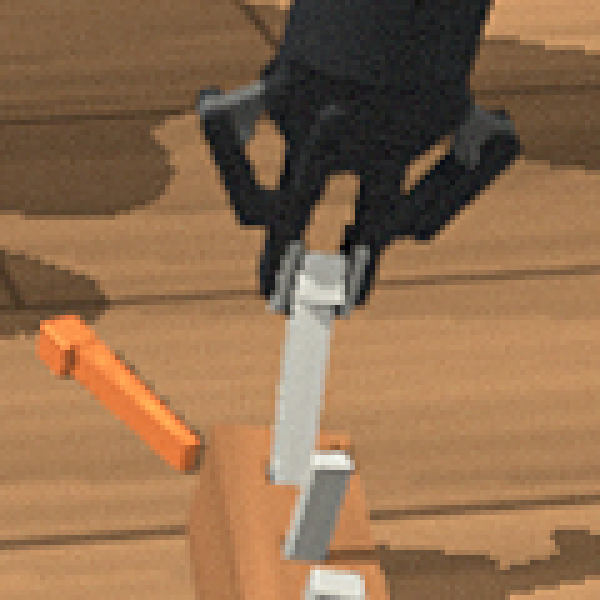

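>>> send_rows([
  [-0.005,0.0013,0.009,0,255],
  [-0.01,0.0026,0.017,0,255],
  [0,0,0.04,0,255],
  [0,0,0.04,0,255],
  [0,0,0.04,0,255],
  [0,0,0.035,0,255],
  [0,0,0,0,255],
  [0,0,0,0,255],
])

```text
clock: 6.1
tcp_pos: [0.4083, 0.3729, 0.3012]
orientation: [-0.001, 0.796, 0.605, 0.001]
wrist_force: [-0.4, 0.6, -2.7]
finger_gap: 0.0198
```

```bash
cat > e.py <<'E'
from h import *
import sys
np.set_printoptions(precision=4,suppress=True)
n=sys.argv[1]; s=monitor.get_state(); t=np.array(s['tcp_pos']); T=toolT(s)
d=snap('scene',n); print(s['wrist_force'],s['finger_gap'])
u,v=proj(d,t).astype(int); u=min(max(u,80),560);v=min(max(v,80),400)
cv2.imwrite(f'pics/{n}c.png',cv2.resize(d['img'][v-80:v+80,u-80:u+80,::-1],(600,600),interpolation=3)); print(u,v)
W=cloud(d)
L=(W-t)@T[:3,:3]   # tool frame
q=(abs(L[...,0])<.012)&(L[...,2]<.08)&(L[...,2]>.004)&(abs(L[...,1])<.09)
Q=L[q]; print(q.sum())
# bin by z
for z0 in np.arange(.004,.08,.008):
    b=Q[(Q[:,2]>=z0)&(Q[:,2]<z0+.008)]
    if len(b): print(round(z0,3),len(b),b[:,0].mean(),np.median(b[:,1]),b[:,1].min(),b[:,1].max())
b=Q[(Q[:,2]>.004)]
c=np.median(b,0);A=np.c_[b[:,2],np.ones(len(b))]
w=np.ones(len(b),bool)
for _ in range(5):
    p=np.linalg.lstsq(A[w],b[w,1],rcond=None)[0]; r=b[:,1]-A@p; w=abs(r)<.003
print('sloping face tilt deg',np.degrees(np.arctan(p[0])),'off',p[1],w.sum())
for k in ['key','key_shoulder']: print(k,[(((np.array(x['xyz'])-t)@T[:3,:3]).round(4),round(x['conf'],2)) for x in eyes.tip_of(k,'scene')[:3]])
E
python3 e.py s4
```

```text
[-0.3913  0.6203 -2.7005] 0.019766534557475703
516 131
343
0.004 45 -0.00020800845230755006 0.023524853853833128 0.012130970590200345 0.02714056751332956
0.012 46 -0.000700677169131852 0.027411058967861973 0.013017176677924035 0.03182408174809381
0.02 48 -0.0001226608346882732 0.032044041980152656 0.020474856160712658 0.04059924117796768
0.028 43 -0.0006196276577519479 0.03608786302155979 0.026356502775043103 0.042971649778741024
0.036 45 5.940121739970926e-06 0.040655301454790974 0.028023411138919874 0.04826168096194669
0.044 44 -8.932876985778727e-05 0.045416152115895184 0.034401240600985816 0.051155956383368534
0.052 42 -0.0006006375249302794 0.0502293881673528 0.037309081225722907 0.05431276512708035
0.06 29 0.000706651113865 0.05325941585939403 0.04925761657190958 0.059800220035937636
0.068 1 -0.0071170967780363565 0.049642809223366766 0.049642809223366766 0.049642809223366766
sloping face tilt deg 28.90859549931709 off 0.019165184948201134 261
key [(array([-0.0004,  0.047 ,  0.0645]), 0.76), (array([-0.299 ,  0.3021,  0.1998]), 0.7), (array([-0.0205, -0.0182,  0.2894]), 0.59)]
key_shoulder [(array([-0.0041,  0.0038, -0.005 ]), 0.66)]
```

View pics/s4c.png

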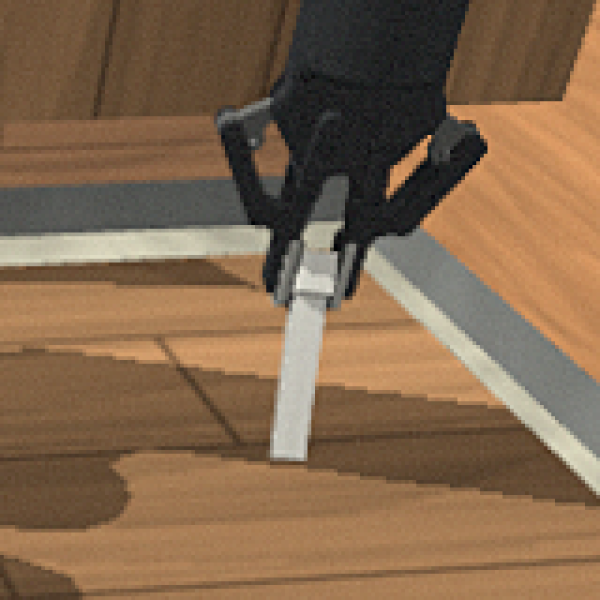

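```bash
cat > f.py <<'E'
from h import *
np.set_printoptions(precision=4,suppress=True)
for nm in ['top0','scene0']:
    d=np.load(f'pics/{nm}.npz'); W=cloud(d)
    q=(W[...,2]>.010)&(W[...,2]<.02)&(abs(W[...,0]-.645)<.13)&(abs(W[...,1]-.018)<.13)
    q=cv2.morphologyEx(q.astype(np.uint8),cv2.MORPH_OPEN,np.ones((2,2)))
    n,l,st,ce=cv2.connectedComponentsWithStats(q)
    idx=[i for i in range(1,n) if st[i,4]>60]; Q=np.vstack([W[l==i] for i in idx]); Q=Q[np.linalg.norm(Q[:,:2]-[.645,.018],axis=1)<.125]
    print(nm,[st[i,4] for i in idx],cv2.minAreaRect(Q[:,:2].astype(np.float32)))
    m=(abs(W[...,0]-.59)<.09)&(abs(W[...,1]+.012)<.08)&(W[...,2]>.12)
    Q=W[m]; n=np.array([-.5*np.cos(np.radians(30)),-.25,.866])
    h=Q@n; hist,e=np.histogram(h,60); print(e[hist.argmax()])
    # refine
    c0=e[hist.argmax()]+.001; P=Q[abs(h-c0)<.003]
    for _ in range(4):
        c=P.mean(0); nn=np.linalg.svd(P-c)[2][2]; nn*=np.sign(nn[2]); P=Q[abs((Q-c)@nn)<.002]
    print('face',len(P),nn,np.degrees(np.arccos(nn[2])),np.degrees(np.arctan2(nn[1],nn[0]))-180)
    # in-face coords assuming yaw 30: fit circle by enclosing circle
    y=np.radians(30.); ex=np.array([np.cos(y)*.866,np.sin(y)*.866,.5]); ey=np.array([-np.sin(y),np.cos(y),0])
    uv=np.c_[P@ex,P@ey].astype(np.float32); cc,r=cv2.minEnclosingCircle(uv); zc=np.median(P@nn)
    ax=cc[0]*ex+cc[1]*ey+zc*nn; print('circle',r,'axis pt',ax,'hub origin',ax+.016*ex)
E
python3 f.py
```

```text
top0 [np.int32(76), np.int32(62), np.int32(104), np.int32(188)] ((0.6447280645370483, 0.014018237590789795), (0.18621698021888733, 0.12119735032320023), 29.907167434692383)
-0.11056785776813427
face 835 [-0.4297 -0.2566  0.8657] 30.035391312707894 -329.15352686053313
circle 0.051340218633413315 axis pt [ 0.579  -0.0214  0.1588] hub origin [ 0.591  -0.0145  0.1668]
scene0 [np.int32(1560), np.int32(70)] ((0.6348317265510559, 0.04082808643579483), (0.1877432018518448, 0.17592117190361023), 30.363798141479492)
-0.11040935305223619
face 652 [-0.428  -0.2503  0.8684] 29.72390874606063 -329.6751280264133
circle 0.05204838141798973 axis pt [ 0.5786 -0.0245  0.1593] hub origin [ 0.5906 -0.0176  0.1673]
```

>>> send_rows([
  [0.014,-0.037,0,3.8,255],
  [0.014,-0.037,0,3.8,255],
  [0.014,-0.037,0,3.8,255],
  [0.014,-0.037,0,3.8,255],
  [0.014,-0.037,0,3.8,255],
  [0.014,-0.037,0,3.8,255],
  [0.014,-0.037,0,3.8,255],
  [0.014,-0.037,0,3.8,255],
  [0.014,-0.037,-0.005,3.8,255],
  [0.014,-0.037,-0.005,3.8,255],
  [0.014,-0.037,-0.008,3.8,255],
  [0.012,-0.037,-0.008,3.7,255],
], newtons=25)

```text
clock: 7.45
tcp_pos: [0.5744, -0.0729, 0.2723]
orientation: [-0.002, 0.499, 0.867, -0.0]
wrist_force: [0.8, 0.8, -2.7]
finger_gap: 0.0195
```

>>> send_rows([
  [0,-0.006,0,0,255],
  [0,0,0,0,255],
  [0,0,0,0,255],
])

```text
clock: 7.75
tcp_pos: [0.5741, -0.0767, 0.2735]
orientation: [-0.001, 0.5, 0.866, 0.0]
wrist_force: [-0.5, -0.6, -1.7]
finger_gap: 0.0196
```

```bash
cat > g.py <<'E'
from h import *
import sys
np.set_printoptions(precision=4,suppress=True)
n=sys.argv[1]
T=toolT(); print(T); d,C=wsnap(n); np.save(f'pics/{n}T.npy',C); print(monitor.get_state()['wrist_force'])
W=cloud(d,C)
for k in ['hub','slot_foot','key','key_shoulder']: print(k,[(np.array(x['xyz']).round(4),round(x['conf'],2)) for x in eyes.tip_of(k,'wrist')[:3]])
y=np.radians(30.); ex=np.array([np.cos(y)*.866,np.sin(y)*.866,.5]); ey=np.array([-np.sin(y),np.cos(y),0]); ez=np.cross(ex,ey)
H=np.array([.5905,-.0155,.165]); L=(W-H)@np.c_[ex,ey,ez]
q=(abs(L[...,2])<.006)&(abs(L[...,0]+.016)<.06)&(abs(L[...,1])<.06)
P=L[q]; print(q.sum(),'z med',np.median(P[:,2]))
img=d['img'].copy()
for p in [(0,0,0),(0,-.00975,0),(0,.00975,0),(.012,-.00975,0),(.012,.00975,0),(-.016,0,0)]:
    a=proj(d,H+p[0]*ex+p[1]*ey+p[2]*ez,C); cv2.circle(img,tuple(a.round().astype(int)),2,(255,0,0),-1)
a=proj(d,H,C).astype(int); print(a); u=min(max(a[0],100),540);v=min(max(a[1],100),380)
cv2.imwrite(f'pics/{n}c.png',cv2.resize(img[v-100:v+100,u-100:u+100,::-1],(600,600),interpolation=cv2.INTER_CUBIC)); print(u,v)
E
python3 g.py w2
```

```text
[[-0.4995  0.8663 -0.0021  0.5741]
 [ 0.8663  0.4995  0.0013 -0.0767]
 [ 0.0021 -0.0012 -1.      0.2735]
 [ 0.      0.      0.      1.    ]]
[-0.359  -0.392  -2.2631]
hub [(array([ 0.5911, -0.0103,  0.1655]), 0.94)]
slot_foot [(array([0.625 , 0.0026, 0.1053]), 0.97)]
key [(array([ 0.6141, -0.0519,  0.2055]), 0.88), (array([ 0.5914, -0.0076,  0.1674]), 0.44)]
key_shoulder [(array([ 0.5782, -0.0751,  0.277 ]), 0.96), (array([ 0.61  ,  0.1423, -0.0036]), 0.54)]
15342 z med -0.0019833291680905404
[392 300]
392 300
```

View pics/w2.png

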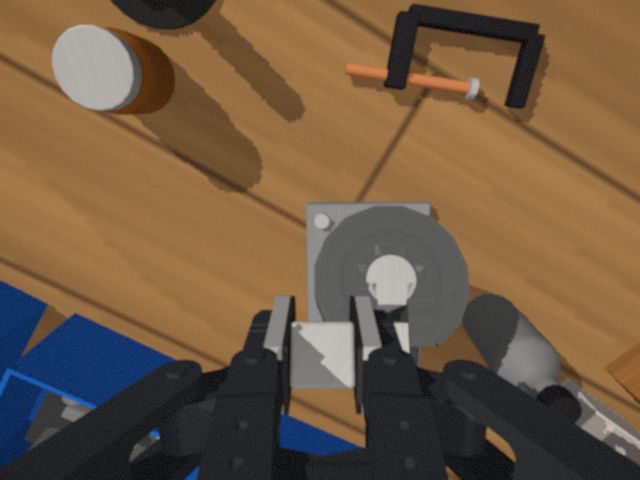

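View pics/w2c.png

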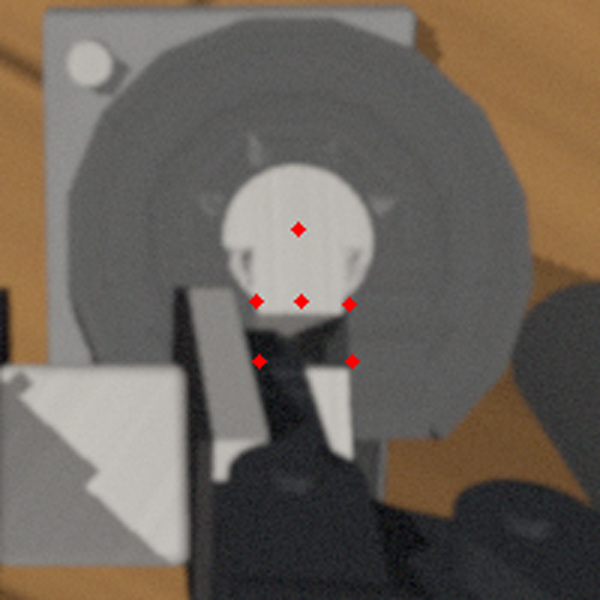

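>>> send_rows([
  [-0.013,0.018,0,0,255],
  [-0.013,0.0185,0,0,255],
  [0,0,-0.015,0,255],
  [0,0,-0.016,0,255],
  [0,0,0,0,255],
  [0,0,0,0,255],
])

```text
clock: 8.6
tcp_pos: [0.5487, -0.0405, 0.2437]
orientation: [-0.0, 0.5, 0.866, 0.0]
wrist_force: [0.2, 0.4, -0.7]
finger_gap: 0.0193
```

```bash
cat > k.py <<'E'
from h import *
import sys
np.set_printoptions(precision=4,suppress=True)
n=sys.argv[1]; s=monitor.get_state(); t=np.array(s['tcp_pos']); print(t,s['wrist_force'],s['finger_gap'])
y=np.radians(30.); ex=np.array([np.cos(y)*.866,np.sin(y)*.866,.5]); ey=np.array([-np.sin(y),np.cos(y),0]); ez=np.cross(ex,ey)
H=np.array([.5905,-.0155,.165]); B=np.c_[ex,ey,ez]
ims=[]
for cam in ['scene','top']:
    d=snap(cam,n+cam); 
    img=d['img'].copy(); a=proj(d,H).astype(int)
    r=40; c=cv2.resize(img[a[1]-r:a[1]+r,a[0]-r:a[0]+r,::-1],(400,400),interpolation=cv2.INTER_CUBIC)
    for p in [(0,0,0),(0,-.00975,0),(0,.00975,0),(.012,-.00975,0),(.012,.00975,0)]:
        b=(proj(d,H+B@np.array(p))-a+r)*400/(2*r); cv2.circle(c,tuple(b.round().astype(int)),2,(0,0,255),-1)
    ims.append(c)
    for k in ['key','key_shoulder']: print(cam,k,[((np.array(x['xyz'])-H)@B).round(4).tolist()+[round(x['conf'],2)] for x in eyes.tip_of(k,cam)[:3]])
    if cam=='scene':
        L=(cloud(d)-H)@B
        q=(abs(L[...,1])<.011)&(L[...,2]>.004)&(L[...,2]<.09)&(L[...,0]>-.02)&(L[...,0]<.04); Q=L[q]
        for z0 in np.arange(.004,.09,.008):
            b=Q[(Q[:,2]>=z0)&(Q[:,2]<z0+.008)]
            if len(b): print(round(z0,3),len(b),np.median(b[:,0]).round(4),b[:,1].mean().round(4),b[:,1].min().round(4),b[:,1].max().round(4))
cv2.imwrite(f'pics/{n}c.png',np.hstack(ims))
E
python3 k.py k1
```

```text
[ 0.5487 -0.0405  0.2437] [ 0.2286  0.3983 -0.6924] 0.01933669852809462
scene key [[0.0052, -0.0035, 0.0102, 0.9], [-0.0668, 0.4257, -0.1394, 0.65]]
scene key_shoulder [[-0.0002, -0.0029, 0.0958, 0.89], [-0.1391, 0.4461, -0.0974, 0.8], [-0.0002, 0.0034, -0.0751, 0.17]]
0.004 12 0.0112 -0.0022 -0.0093 0.0074
0.012 46 0.0124 -0.0032 -0.0104 0.0074
0.02 43 0.0126 -0.0035 -0.0101 0.0085
0.028 45 0.0127 -0.0034 -0.0103 0.0074
0.036 46 0.0127 -0.0037 -0.0099 0.0057
0.044 47 0.0124 -0.0031 -0.0103 0.0071
0.052 51 0.0124 -0.0041 -0.0106 0.007
0.06 50 0.0129 -0.0037 -0.0102 0.0069
0.068 49 0.0131 -0.0038 -0.0102 0.0061
0.076 50 0.0131 -0.0035 -0.0104 0.0072
0.084 41 0.0134 -0.0041 -0.0107 0.0082
top key [[-0.0717, 0.4216, -0.1441, 0.67]]
top key_shoulder [[-0.1403, 0.4449, -0.097, 0.75]]
```

View pics/k1c.png

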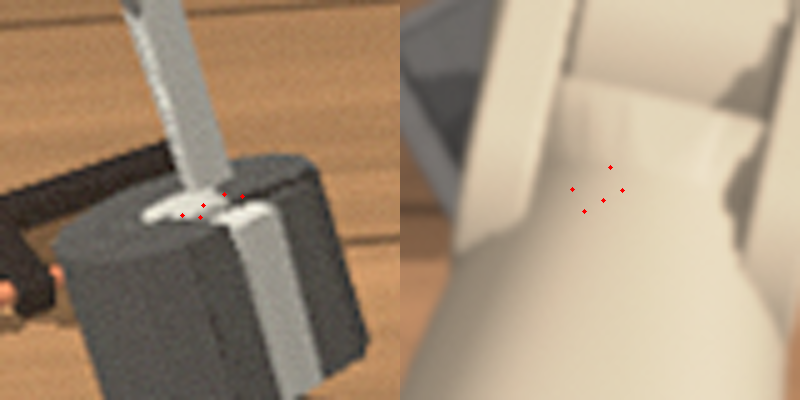

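```bash
cat > m.py <<'E'
from h import *
import sys
y=np.radians(30.); ex=np.array([np.cos(y)*.866,np.sin(y)*.866,.5]); ey=np.array([-np.sin(y),np.cos(y),0]); ez=np.cross(ex,ey); B=np.c_[ex,ey,ez]
H=np.array([.5905,-.0155,.165])+B@np.array([float(v) for v in sys.argv[1:4]])/1000
out=[]
for n,T,r in [('scene0',None,32),('top0',None,32),('w2',np.load('pics/w2T.npy'),90)]:
    d=np.load(f'pics/{n}.npz'); S=500; a=proj(d,H,T).astype(int); 
    c=cv2.resize(d['img'][a[1]-r:a[1]+r,a[0]-r:a[0]+r,::-1],(S,S),interpolation=cv2.INTER_CUBIC)
    def pl(pts,col,closed=False):
        q=np.array([(proj(d,H+B@np.array(p),T)-a+r+.5)*S/(2*r) for p in pts]).round().astype(np.int32); cv2.polylines(c,[q],closed,col,1,cv2.LINE_AA)
    th=np.linspace(0,2*np.pi,60)
    for z in (0,-.07): pl([(-.016+.05*np.cos(t),.05*np.sin(t),z) for t in th],(0,0,255))
    for z in (0,): pl([(0,-.00975,z),(.012,-.00975,z),(.012,.00975,z),(0,.00975,z)],(0,255,0),True)
    pl([(.034,-.00975,0),(.034,-.00975,-.07),(.034,.00975,-.07),(.034,.00975,0)],(255,255,0),True)
    out.append(c)
cv2.imwrite('pics/m_%s.png'%'_'.join(sys.argv[1:4]),cv2.resize(np.hstack(out[:2]),(800,400))); cv2.imwrite('pics/mw_%s.png'%'_'.join(sys.argv[1:4]),out[2])
E
python3 m.py 0 0 0
```

```text
(no output)
```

View pics/m_0_0_0.png

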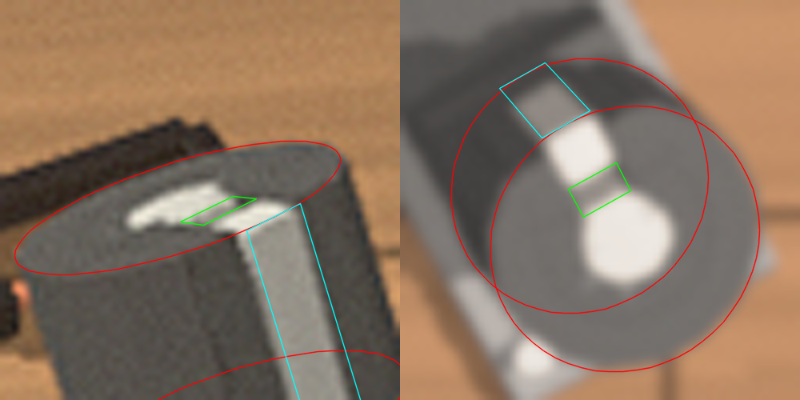

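View pics/mw_0_0_0.png

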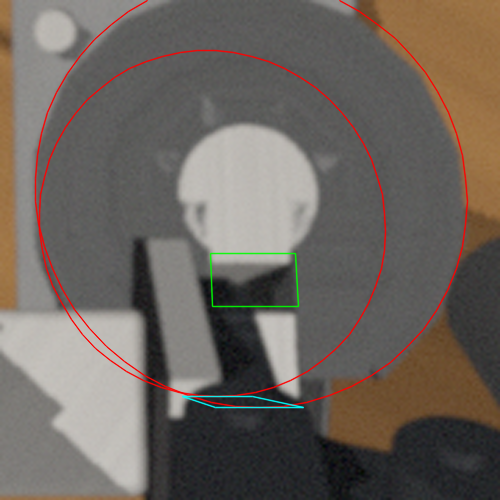

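```bash
cat > n.py <<'E'
from h import *
import sys
n=sys.argv[1]; kx,ky,kz,th=[float(v) for v in sys.argv[2:6]]
y=np.radians(30.); ex=np.array([np.cos(y)*.866,np.sin(y)*.866,.5]); ey=np.array([-np.sin(y),np.cos(y),0]); ez=np.cross(ex,ey); B=np.c_[ex,ey,ez]
H=np.array([.5905,-.0155,.165]); d=np.load(f'pics/{n}.npz'); a=proj(d,H).astype(int)-[5,15]; r=45; S=600
c=cv2.resize(d['img'][a[1]-r:a[1]+r,a[0]-r:a[0]+r,::-1],(S,S),interpolation=cv2.INTER_CUBIC)
def pl(pts,col,cl=True):
    q=np.array([(proj(d,H+B@np.array(p))-a+r+.5)*S/(2*r) for p in pts]).round().astype(np.int32); cv2.polylines(c,[q],cl,col,1,cv2.LINE_AA)
pl([(0,-.00975,0),(.012,-.00975,0),(.012,.00975,0),(0,.00975,0)],(0,255,0)); t=np.linspace(0,2*np.pi,60); pl([(-.016+.05*np.cos(i),.05*np.sin(i),0) for i in t],(0,0,255))
th=np.radians(th); K=lambda x,y,z:(kx/1e3+x*np.cos(th)-z*np.sin(th), ky/1e3+y, kz/1e3+z*np.cos(th)+x*np.sin(th))
pl([K(.008,-.008,0),K(.014,-.008,.085),K(.014,.008,.085),K(.008,.008,0)],(255,0,255)); pl([K(0,-.008,0),K(0,-.008,.085)],(255,0,255))
pl([K(.02,-.01,.085),K(.02,-.01,.107),K(.02,.01,.107),K(.02,.01,.085)],(255,0,255)); pl([K(0,-.01,.107),K(.02,-.01,.107),K(.02,.01,.107),K(0,.01,.107)],(255,255,0))
cv2.imwrite(f'pics/{n}_ov.png',c)
E
python3 n.py k1scene 4 -2 11 2.6
```

```text
(no output)
```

View pics/k1scene_ov.png

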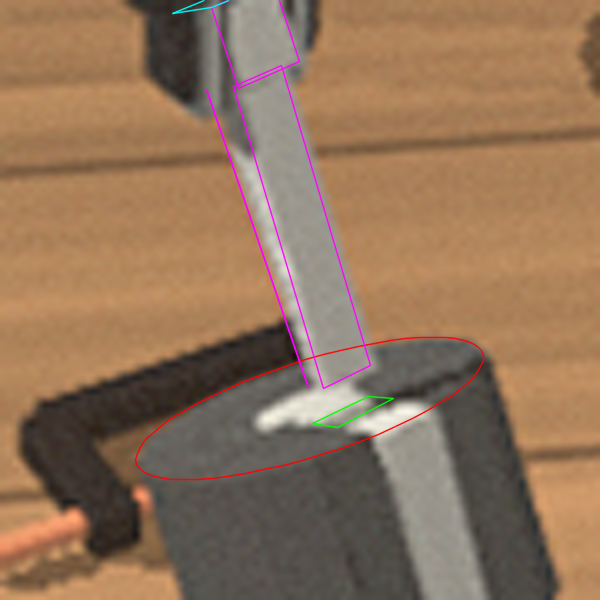

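>>> send_rows([
  [-0.002,0.0006,-0.0008,0,255],
  [0.0022,0.0012,-0.0043,0,255],
  [0.0022,0.0012,-0.0043,0,255],
  [0.0022,0.0013,-0.0043,0,255],
  [0.0022,0.0013,-0.0043,0,255],
  [0,0,0,0,255],
])

```text
clock: 9.5
tcp_pos: [0.5555, -0.0351, 0.2242]
orientation: [-0.001, 0.5, 0.866, -0.0]
wrist_force: [-0.8, 0.2, -1.5]
finger_gap: 0.0197
```

```bash
python3 k.py k2
```

```text
[ 0.5555 -0.0351  0.2242] [-0.7556  0.2328 -1.4571] 0.019654850113392144
scene key [[-0.0712, 0.4244, -0.138, 0.69], [0.0033, 0.001, -0.0145, 0.65], [-0.2477, 0.0847, -0.0496, 0.6]]
scene key_shoulder [[-0.1379, 0.4421, -0.0986, 0.71], [-0.0002, -0.0002, 0.0752, 0.64]]
0.004 45 0.01 -0.002 -0.0096 0.0081
0.012 44 0.01 -0.002 -0.0104 0.0083
0.02 45 0.0105 -0.0024 -0.0092 0.0078
0.028 47 0.01 -0.0025 -0.0087 0.0079
0.036 46 0.0106 -0.0025 -0.0091 0.008
0.044 49 0.0105 -0.0029 -0.0093 0.0076
0.052 49 0.0107 -0.0025 -0.0099 0.0072
0.06 52 0.0109 -0.0024 -0.0098 0.009
0.068 42 0.0119 -0.002 -0.0106 0.0098
0.076 51 0.0172 -0.0025 -0.0106 0.0097
0.084 35 0.0172 0.0004 -0.0091 0.0109
top key [[-0.0729, 0.4239, -0.1443, 0.8], [0.0541, 0.3101, -0.2094, 0.68]]
top key_shoulder [[-0.1412, 0.4447, -0.0982, 0.74]]
```

View pics/k2c.png

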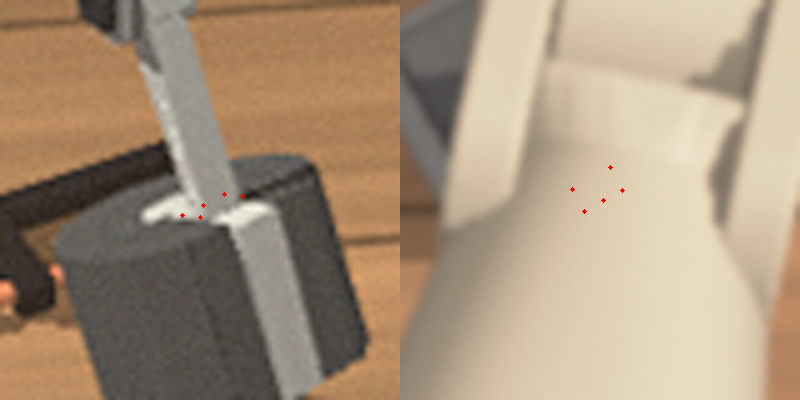

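>>> send_rows([
  [0.0025,0.0014,-0.0041,0,255],
  [0.0025,0.0014,-0.0041,0,255],
  [0.0025,0.0015,-0.0041,0,255],
  [0.0025,0.0014,-0.0041,0,255],
  [0.0025,0.0014,-0.0041,0,255],
  [0.0025,0.0015,-0.0041,0,255],
  [0,0,0,0,255],
])

```text
clock: 10.5
tcp_pos: [0.5705, -0.0266, 0.1997]
orientation: [-0.001, 0.5, 0.866, -0.0]
wrist_force: [-0.8, -0.4, -4.9]
finger_gap: 0.0194
```

```bash
python3 k.py k3
```

```text
[ 0.5705 -0.0266  0.1997] [-0.808  -0.4362 -4.8858] 0.019356537845094363
scene key [[-0.0739, 0.4257, -0.1386, 0.65], [0.0009, -0.0023, 0.0451, 0.53]]
scene key_shoulder [[-0.0012, -0.0019, 0.0479, 0.85], [-0.1399, 0.4461, -0.0976, 0.65]]
0.004 49 0.0119 -0.0022 -0.0089 0.0076
0.012 45 0.0117 -0.0029 -0.0096 0.0082
0.02 48 0.0125 -0.0025 -0.0089 0.0082
0.028 48 0.0123 -0.0028 -0.0091 0.0074
0.036 42 0.0134 -0.0024 -0.0109 0.011
0.044 48 0.0193 -0.0019 -0.011 0.0094
0.052 48 0.0195 0.0 -0.0105 0.0109
0.06 57 0.0183 0.0039 -0.0092 0.0109
0.068 31 0.0158 0.0083 -0.011 0.0108
0.076 12 0.0185 0.0101 0.0089 0.011
0.084 9 0.02 0.0106 0.0099 0.011
top key [[-0.0734, 0.4223, -0.1392, 0.77], [0.0196, 0.3482, -0.1859, 0.62], [0.0548, 0.3091, -0.21, 0.26]]
top key_shoulder [[-0.1394, 0.4437, -0.0944, 0.59]]
```

View pics/k3c.png

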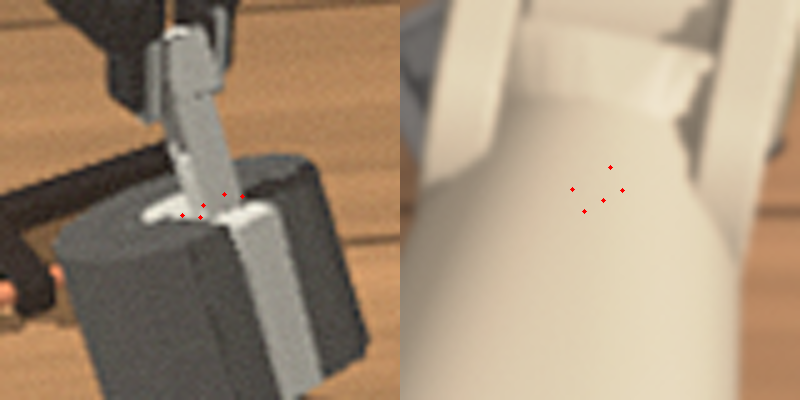

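>>> send_rows([
  [0.0022,0.0012,-0.0043,0,255],
  [0.0022,0.0013,-0.0043,0,255],
  [0.001,0.0006,-0.002,0,255],
  [0,0,0,0,255],
  [0,0,0,0,255],
])

```text
clock: 11.3
tcp_pos: [0.5767, -0.0238, 0.1903]
orientation: [0.001, 0.5, 0.866, 0.0]
wrist_force: [-0.9, -1.8, 0.1]
finger_gap: 0.0199
```

```bash
python3 k.py k4
```

```text
[ 0.5767 -0.0238  0.1903] [-0.8708 -1.8139  0.1138] 0.019895011531706662
scene key [[-0.0711, 0.4278, -0.1396, 0.79]]
scene key_shoulder [[-0.137, 0.4426, -0.0981, 0.8], [0.0018, -0.0022, 0.0339, 0.62]]
0.004 49 0.0124 -0.0036 -0.0108 0.0072
0.012 48 0.0131 -0.0037 -0.0105 0.0077
0.02 48 0.0133 -0.0033 -0.0099 0.0067
0.028 33 0.0161 -0.0018 -0.0109 0.0082
0.036 46 0.0204 -0.0018 -0.0107 0.0081
0.044 47 0.0205 0.0004 -0.0092 0.0101
0.052 52 0.0176 0.0057 -0.0063 0.0108
0.06 37 0.016 0.0099 0.0081 0.0109
0.068 11 0.0223 0.01 0.0088 0.0109
0.076 10 0.0363 0.0097 0.0078 0.0108
0.084 9 0.0343 0.0095 0.0074 0.0108
top key [[-0.0732, 0.4214, -0.1432, 0.66]]
top key_shoulder [[-0.1386, 0.4423, -0.0956, 0.87]]
```

View pics/k4c.png

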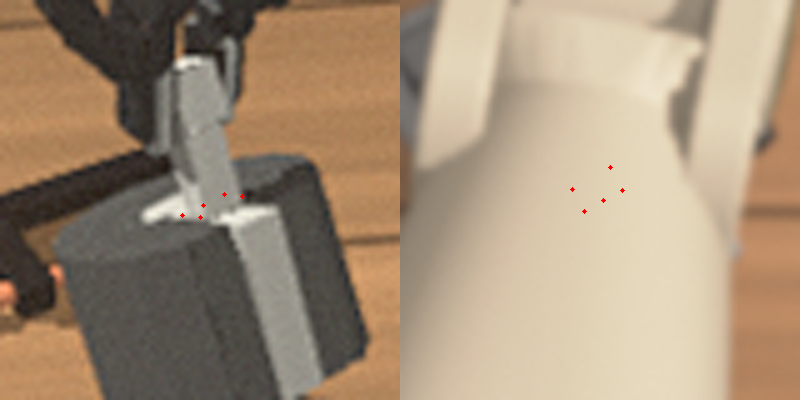

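>>> send_rows([
  [0,0,0,0,150],
  [0,0,0,0,100],
  [0,0,0,0,100],
  [0,0,0.01,0,100],
  [-0.01,-0.006,0.04,0,100],
  [-0.02,-0.012,0.04,0,0],
  [-0.02,-0.012,0.04,0,0],
  [0,0,0,0,0],
])

```text
clock: 12.4
tcp_pos: [0.5265, -0.055, 0.3275]
orientation: [0.005, 0.501, 0.866, 0.001]
wrist_force: [1.4, -0.0, -1.2]
finger_gap: 0.0854
```

```bash
python3 k.py k5
```

```text
[ 0.5265 -0.055   0.3275] [ 1.417  -0.0476 -1.1979] 0.08537321538753503
scene key [[-0.0003, 0.0014, -0.073, 0.7], [-0.2869, -0.1818, -0.0221, 0.69], [-0.072, 0.4266, -0.1378, 0.63]]
scene key_shoulder [[-0.1403, 0.4451, -0.1003, 0.88], [0.0007, -0.0025, 0.0307, 0.7]]
0.004 51 0.013 -0.0034 -0.0093 0.0078
0.012 50 0.0136 -0.0029 -0.0099 0.0072
0.02 41 0.014 -0.0036 -0.0097 0.0076
0.028 59 0.0201 -0.0033 -0.0109 0.0095
0.036 57 0.0211 -0.0037 -0.0107 0.0087
0.044 66 0.0182 -0.0029 -0.011 0.01
top key [[-0.2094, -0.2094, -0.0709, 0.59], [-0.0722, 0.4189, -0.1411, 0.55]]
top key_shoulder [[-0.1386, 0.4426, -0.0962, 0.77]]
```

View pics/k5c.png

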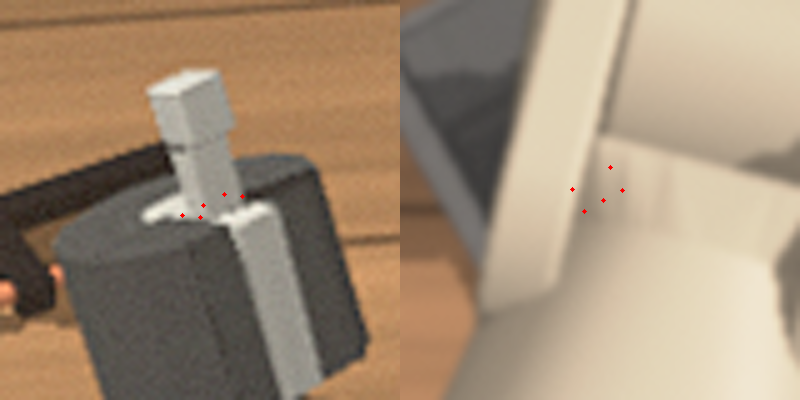

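The key stands free with its shoulder about 28 mm up and in line. The driver on the mat (top 459,254, aluminium) is the right one, and the turquoise one (511,263) stands off the mat. I'm going over there for a wrist view.

>>> send_rows([
  [-0.006,-0.034,0,0,0],
  [-0.006,-0.034,0,0,0],
  [-0.007,-0.034,-0.01,0,0],
  [-0.007,-0.034,-0.015,0,0],
  [-0.007,-0.034,-0.02,0,0],
  [-0.007,-0.034,-0.02,0,0],
  [-0.007,-0.034,-0.013,0,0],
  [0,0,0,0,0],
  [0,0,0,0,0],
])

```text
clock: 13.6
tcp_pos: [0.4784, -0.2916, 0.2404]
orientation: [-0.002, 0.501, 0.866, 0.001]
wrist_force: [-0.1, 0.3, 0.7]
finger_gap: 0.0851
```

```bash
cat > p.py <<'E'
from h import *
import sys
np.set_printoptions(precision=4,suppress=True)
n=sys.argv[1]; T=toolT(); print(T); d,C=wsnap(n); np.save(f'pics/{n}T.npy',C); W=cloud(d,C)
for k in ['driver','mat']: print(k,[(np.array(x['xyz']).round(4),round(x['conf'],2)) for x in eyes.tip_of(k,'wrist')[:3]])
c=np.array([.481,-.293])
def circ(W,lo,hi,rad,mn=20):
    q=(W[...,2]>lo)&(W[...,2]<hi)&(np.hypot(W[...,0]-c[0],W[...,1]-c[1])<rad)
    nn,l,st,ce=cv2.connectedComponentsWithStats(q.astype(np.uint8))
    for i in range(1,nn):
        if st[i,4]>mn: 
            Q=W[l==i]; print(lo,st[i,4],Q.mean(0),'medz',np.median(Q[:,2]),cv2.minEnclosingCircle(Q[:,:2].astype(np.float32)),ce[i])
circ(W,.118,.135,.04); circ(W,.016,.026,.05); circ(W,.003,.010,.09)
t=np.load('pics/top0.npz'); print('top'); W=cloud(t); circ(W,.115,.135,.05,5); circ(W,.003,.010,.09,5)
E
python3 p.py w5
```

```text
[[-0.4986  0.8668 -0.0027  0.4784]
 [ 0.8668  0.4986  0.0028 -0.2916]
 [ 0.0038 -0.001  -1.      0.2404]
 [ 0.      0.      0.      1.    ]]
driver [(array([ 0.4607, -0.4199,  0.005 ]), 0.93), (array([ 0.4844, -0.2955,  0.0061]), 0.92)]
mat [(array([ 0.4717, -0.2887, -0.0026]), 0.7)]
0.118 1322 [ 0.4813 -0.2951  0.125 ] medz 0.12528043347643375 ((0.4823928773403168, -0.2947675585746765), 0.01314501091837883) [314.472  231.0923]
0.016 800 [ 0.475  -0.2981  0.0213] medz 0.021397432123114984 ((0.4821007251739502, -0.2946073114871979), 0.02080603688955307) [316.7337 189.27  ]
0.003 8740 [ 0.4671 -0.2907  0.0055] medz 0.0054603509925024996 ((0.47577232122421265, -0.289052277803421), 0.05495954304933548) [328.4492 181.8506]
0.003 121 [ 0.5448 -0.2772  0.0072] medz 0.0072582235093338054 ((0.5551797151565552, -0.2725568413734436), 0.02742079272866249) [299.0909 262.157 ]
top
0.115 110 [ 0.4817 -0.2965  0.1252] medz 0.12521623813524896 ((0.4820738732814789, -0.29713648557662964), 0.013115165755152702) [463.4273 252.0818]
0.003 16 [ 0.5385 -0.2356  0.005 ] medz 0.004708396808799531 ((0.5407324
[... 1555 characters left out ...]
0.0052] medz 0.005067617547351522 ((0.4356602430343628, -0.34596872329711914), 0.0056608449667692184) [474.1667 274.6667]
0.003 8 [ 0.4228 -0.2331  0.0041] medz 0.003649461225594508 ((0.4221971035003662, -0.23169933259487152), 0.006758338306099176) [428.125 279.75 ]
0.003 7 [ 0.425  -0.3344  0.005 ] medz 0.004112274059687504 ((0.4244230389595032, -0.3347586989402771), 0.005047749262303114) [469.2857 279.2857]
0.003 6 [ 0.4155 -0.3005  0.0044] medz 0.0037848929089808747 ((0.4142676591873169, -0.3006829619407654), 0.003995741717517376) [455.5 283. ]
0.003 6 [ 0.4055 -0.2533  0.0042] medz 0.004046455221914602 ((0.40509432554244995, -0.2536924481391907), 0.004512586630880833) [436.3333 286.8333]
```

View pics/w5.png

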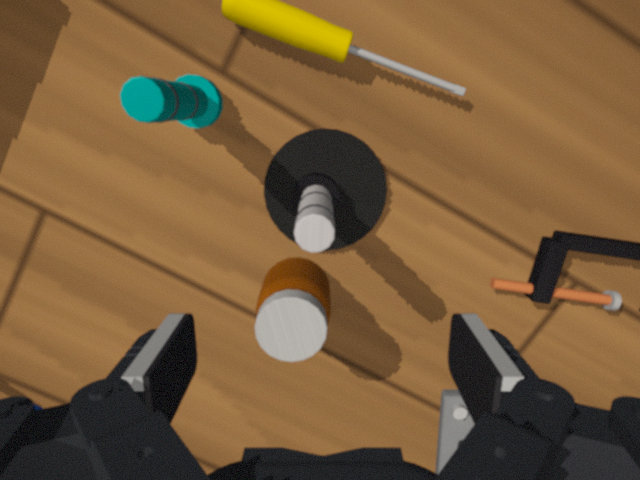

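>>> send_rows([
  [0.004,-0.003,-0.03,0,60],
  [0,0,-0.04,0,80],
  [0,0,-0.04,0,80],
  [0,0,-0.04,0,80],
  [0,0,-0.022,0,80],
  [0,0,0,0,255],
  [0,0,0,0,255],
  [0,0,0,0,255],
  [0,0,0,0,255],
  [0,0,0,0,255],
  [0,0,0,0,255],
], newtons=80)

```text
clock: 14.85
tcp_pos: [0.484, -0.2952, 0.0717]
orientation: [0.001, 0.5, 0.866, 0.0]
wrist_force: [0.2, 1.6, 6.0]
finger_gap: 0.0243
```

>>> send_rows([
  [0,0,0.02,0,255],
  [0,0,0.04,0,255],
  [0,0,0.05,0,255],
  [0,0,0.05,0,255],
  [0.005,0.01,0.05,0,255],
  [0.013,0.034,0.03,0,255],
  [0.014,0.038,0,0,255],
  [0.014,0.038,0,0,255],
  [0.014,0.038,0,0,255],
  [0.014,0.038,0,0,255],
  [0.014,0.038,0,0,255],
  [0.011,0.04,0,0,255],
])

```text
clock: 16.05
tcp_pos: [0.5822, -0.0197, 0.3084]
orientation: [-0.0, 0.5, 0.866, -0.0]
wrist_force: [0.4, -0.3, -3.3]
finger_gap: 0.0245
```

>>> send_rows([
  [0,0,0,0,255],
  [0,0,0,0,255],
])

```text
clock: 16.25
tcp_pos: [0.5817, -0.02, 0.3083]
orientation: [-0.001, 0.499, 0.867, -0.0]
wrist_force: [-0.5, 0.1, -2.9]
finger_gap: 0.0245
```

```bash
cat > q.py <<'E'
from h import *
import sys
np.set_printoptions(precision=4,suppress=True)
n=sys.argv[1]; s=monitor.get_state(); t=np.array(s['tcp_pos']); print(t,s['wrist_force'],s['finger_gap'])
y=np.radians(30.); ex=np.array([np.cos(y)*.866,np.sin(y)*.866,.5]); ey=np.array([-np.sin(y),np.cos(y),0]); ez=np.cross(ex,ey)
H=np.array([.5905,-.0155,.165]); B=np.c_[ex,ey,ez]
d=snap('scene',n); W=cloud(d); 
a=proj(d,H+[0,0,.05]).astype(int); r=55
cv2.imwrite(f'pics/{n}c.png',cv2.resize(d['img'][a[1]-r:a[1]+r,a[0]-r:a[0]+r,::-1],(500,500),interpolation=cv2.INTER_CUBIC))
for k in ['driver']: print([(np.array(x['xyz']).round(4),round(x['conf'],2)) for x in eyes.tip_of(k,'scene')[:3]])
for k in ['key_shoulder']: print(k,[(((np.array(x['xyz'])-H)@B).round(4),round(x['conf'],2)) for x in eyes.tip_of(k,'scene')[:3]])
# foot: dark points below tcp
q=(np.hypot(W[...,0]-t[0],W[...,1]-t[1])<.03)&(W[...,2]<t[2]-.02)&(W[...,2]>t[2]-.085)
v,u=np.nonzero(q); z=W[q][:,2]
for z0 in np.arange(t[2]-.085,t[2]-.02,.006):
    b=(z>=z0)&(z<z0+.006)
    if b.sum(): P=W[q][b]; print((z0-t[2]).round(3),b.sum(),P[:,:2].mean(0)-t[:2],u[b].min(),u[b].max(),d['img'][v[b],u[b]].mean(0).round())
L=(W-H)@B
q=(abs(L[...,1])<.011)&(L[...,2]>.002)&(L[...,2]<.06)&(L[...,0]>-.005)&(L[...,0]<.03); Q=L[q]
for z0 in np.arange(.002,.06,.005):
    b=Q[(Q[:,2]>=z0)&(Q[:,2]<z0+.005)]
    if len(b): print('key',round(z0,3),len(b),np.median(b[:,0]).round(4),b[:,1].mean().round(4))
E
python3 q.py q1
```

```text
[ 0.5817 -0.02    0.3083] [-0.52    0.1238 -2.9286] 0.024451201314047193
[(array([ 0.5775, -0.0207,  0.2443]), 0.8), (array([ 0.4609, -0.4215, -0.0013]), 0.61)]
key_shoulder [(array([-0.0003, -0.002 ,  0.03  ]), 0.78), (array([-0.1403,  0.4408, -0.0971]), 0.75), (array([ 0.0192,  0.3455, -0.2024]), 0.23)]
-0.067 47 [ 0.0137 -0.004 ] 322 345 [83. 64. 49.]
-0.061 68 [ 0.0142 -0.0032] 322 345 [52. 43. 36.]
-0.055 168 [ 0.0076 -0.0032] 322 345 [56. 48. 41.]
-0.049 58 [ 0.0069 -0.0028] 323 345 [117. 110. 103.]
-0.043 41 [ 0.0076 -0.0018] 327 341 [152. 146. 137.]
-0.037 49 [ 0.0082 -0.0028] 327 341 [153. 147. 138.]
-0.031 39 [ 0.008  -0.0023] 327 341 [150. 144. 136.]
-0.025 36 [ 0.0083 -0.0034] 327 341 [154. 148. 139.]
key 0.002 32 0.013 -0.0028
key 0.007 29 0.0134 -0.0032
key 0.012 30 0.0138 -0.0039
key 0.017 32 0.0141 -0.0035
key 0.022 27 0.0145 -0.0032
key 0.027 35 0.0204 -0.0038
key 0.032 34 0.0205 -0.0034
key 0.037 35 0.0203 -0.0039
key 0.042 36 0.0202 -0.0034
key 0.047 44 0.0151 -0.0024
```

View pics/q1c.png

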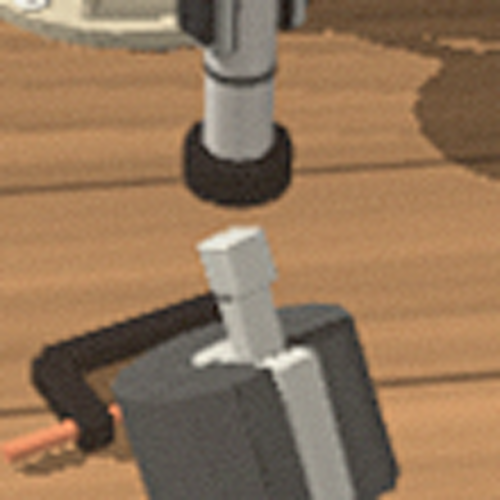

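>>> send_rows([
  [0.002,0.001,-0.009,0,255],
  [0,0,-0.009,0,255],
  [0,0,0,0,255],
  [0.0013,0.0008,-0.0026,0,255],
  [0.0013,0.0007,-0.0026,0,255],
  [0.0013,0.0008,-0.0026,0,255],
  [0.0013,0.0007,-0.0026,0,255],
  [0,0,0,0,255],
], newtons=100)

```text
clock: 17.2
tcp_pos: [0.5893, -0.0171, 0.2809]
orientation: [0.0, 0.5, 0.866, -0.0]
wrist_force: [-1.4, -1.3, 1.3]
finger_gap: 0.0236
```

```bash
python3 q.py q2
```

```text
[ 0.5893 -0.0171  0.2809] [-1.4212 -1.3181  1.3489] 0.02363809708820719
[(array([ 0.5849, -0.0166,  0.2148]), 0.83), (array([ 0.4613, -0.4209,  0.0001]), 0.6)]
key_shoulder [(array([ 0.0033, -0.0055,  0.0286]), 0.65), (array([-0.1384,  0.4431, -0.0952]), 0.65), (array([-0.208 , -0.2094, -0.0697]), 0.32)]
-0.085 47 [ 0.004  -0.0022] 327 342 [166. 162. 150.]
-0.079 19 [ 0.0043 -0.0048] 327 341 [164. 160. 149.]
-0.073 1 [ 0.0084 -0.0068] 333 333 [140. 139. 129.]
-0.067 47 [ 0.0135 -0.0046] 324 347 [80. 69. 59.]
-0.061 65 [ 0.0139 -0.0031] 324 347 [51. 42. 35.]
-0.055 160 [ 0.0067 -0.0033] 324 347 [58. 49. 43.]
-0.049 59 [ 0.008  -0.0032] 325 347 [102.  95.  88.]
-0.043 41 [ 0.0083 -0.0018] 329 343 [150. 144. 135.]
-0.037 44 [ 0.0072 -0.0028] 329 343 [154. 148. 139.]
-0.031 38 [ 0.0078 -0.0038] 329 343 [155. 149. 140.]
-0.025 39 [ 0.0082 -0.002 ] 329 343 [152. 146. 137.]
key 0.002 26 0.0134 -0.0029
key 0.007 29 0.0132 -0.0037
key 0.012 32 0.014 -0.0039
key 0.017 33 0.0145 -0.0033
key 0.022 23 0.0194 -0.0041
key 0.027 36 0.0206 -0.0043
key 0.032 17 0.0157 -0.0091
key 0.037 3 0.0064 -0.0104
```

View pics/q2c.png

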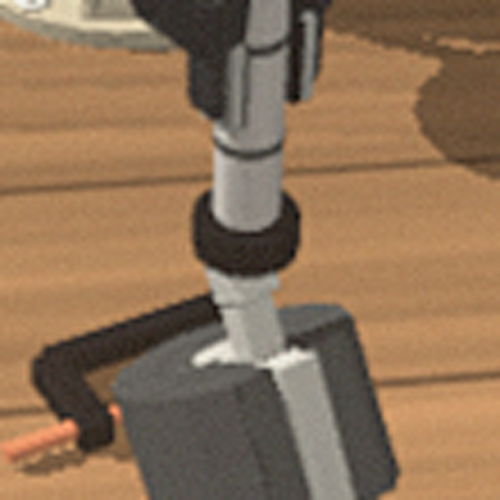

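>>> send_rows([
  [0.0013,0.0008,-0.0026,0,255],
  [0.0013,0.0007,-0.0026,0,255],
  [0.0013,0.0008,-0.0026,0,255],
  [0.0013,0.0007,-0.0026,0,255],
  [0,0,0,0,255],
])

```text
clock: 17.85
tcp_pos: [0.5946, -0.0139, 0.27]
orientation: [0.0, 0.5, 0.866, 0.0]
wrist_force: [-2.4, -0.8, 3.7]
finger_gap: 0.024
```

```bash
python3 q.py q3 | grep -v '^-0'
```

```text
[ 0.5946 -0.0139  0.27  ] [-2.3853 -0.7974  3.6658] 0.02402010768942201
[(array([ 0.4605, -0.4229, -0.0019]), 0.9), (array([ 0.5931, -0.0155,  0.2051]), 0.76)]
key_shoulder [(array([-0.1404,  0.4446, -0.0968]), 0.54), (array([ 0.0009, -0.0028,  0.0172]), 0.45)]
key 0.002 32 0.0144 -0.0038
key 0.007 22 0.0146 -0.0031
key 0.012 36 0.0198 -0.0044
key 0.017 25 0.0203 -0.0057
key 0.022 9 0.0114 -0.0098
key 0.047 1 0.0205 -0.0108
key 0.052 11 0.0178 -0.0075
```

View pics/q3c.png

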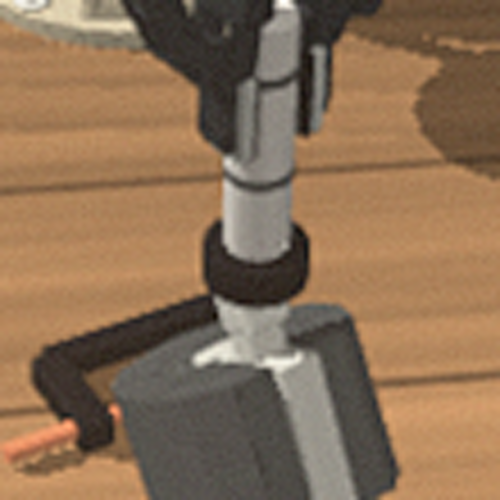

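Working nicely. I'm continuing along the slot.

>>> send_rows([
  [0.0013,0.0008,-0.0026,0,255],
  [0.0013,0.0007,-0.0026,0,255],
  [0.0013,0.0008,-0.0026,0,255],
  [0.0007,0.0003,-0.0015,0,255],
  [0.0007,0.0004,-0.0015,0,255],
  [0,0,0,0,255],
])

```text
clock: 18.6
tcp_pos: [0.5998, -0.0111, 0.2601]
orientation: [0.001, 0.5, 0.866, 0.0]
wrist_force: [-2.3, -2.0, 8.4]
finger_gap: 0.024
```

```bash
python3 q.py q4 | grep -v '^-0'
```

```text
[ 0.5998 -0.0111  0.2601] [-2.2712 -2.015   8.4048] 0.024024506996527188
[(array([ 0.4591, -0.4239,  0.0017]), 0.87), (array([ 0.5955, -0.0111,  0.1946]), 0.63)]
key_shoulder [(array([-0.1398,  0.4446, -0.0994]), 0.62), (array([ 0.0015, -0.0024,  0.0051]), 0.45)]
key 0.002 33 0.0214 -0.0041
key 0.007 20 0.0209 -0.0082
key 0.012 3 0.0052 -0.0098
key 0.037 2 0.0192 -0.0095
key 0.042 11 0.0145 -0.0064
```

View pics/q4c.png

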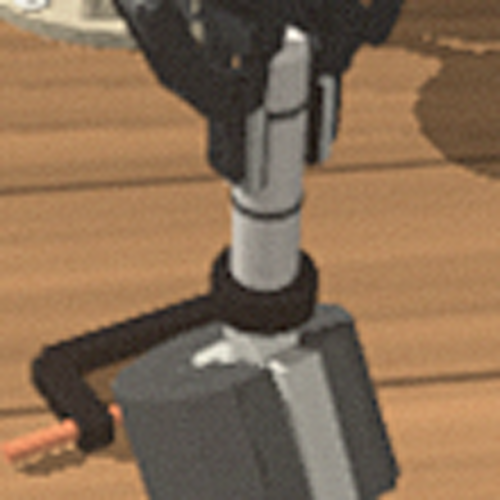

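>>> send_rows([
  [0.0007,0.0003,-0.0015,0,255],
  [0.0006,0.0004,-0.0015,0,255],
  [0.0007,0.0003,-0.0015,0,255],
  [0,0,0,0,255],
])

```text
clock: 19.15
tcp_pos: [0.6013, -0.0103, 0.2581]
orientation: [0.002, 0.5, 0.866, 0.0]
wrist_force: [-6.3, -2.6, 20.5]
finger_gap: 0.0241
```

>>> send_rows([
  [0.0006,0.0003,-0.0013,0,255],
  [0,0,0,0,255],
])

```text
clock: 19.35
tcp_pos: [0.6016, -0.0101, 0.258]
orientation: [0.002, 0.5, 0.866, -0.0]
wrist_force: [-8.8, -2.2, 25.0]
finger_gap: 0.0241
```

>>> send_rows([
  [0.0005,0.0003,-0.003,0,255],
  [0,0,0,0,255],
  [0,0,0.006,0,255],
  [-0.001,-0.0005,0.02,0,255],
  [0,0,0.04,0,255],
  [0,0,0,0,255],
])

```text
clock: 19.95
tcp_pos: [0.6035, -0.0096, 0.3205]
orientation: [0.003, 0.5, 0.866, 0.002]
wrist_force: [0.6, -0.1, -2.2]
finger_gap: 0.0241
```

```bash
python3 q.py q5
```

```text
[ 0.6035 -0.0096  0.3205] [ 0.5743 -0.1393 -2.1566] 0.024083280935375987
[(array([ 0.5999, -0.0086,  0.2571]), 0.75), (array([ 0.461 , -0.4226, -0.0029]), 0.63), (array([ 0.4756, -0.2906,  0.0039]), 0.22)]
key_shoulder [(array([-0.1417,  0.4444, -0.1002]), 0.68), (array([ 0.0031, -0.0004, -0.    ]), 0.61)]
-0.067 53 [ 0.0141 -0.0042] 330 354 [87. 68. 51.]
-0.061 78 [ 0.0146 -0.0028] 330 354 [50. 41. 35.]
-0.055 165 [ 0.0073 -0.0032] 330 354 [57. 48. 41.]
-0.049 69 [ 0.0088 -0.0019] 332 354 [105.  98.  91.]
-0.043 47 [ 0.0081 -0.0035] 335 349 [155. 149. 141.]
-0.037 47 [ 0.0081 -0.0036] 335 350 [155. 148. 140.]
-0.031 47 [ 0.0084 -0.0016] 335 350 [151. 146. 137.]
-0.025 44 [ 0.0079 -0.0031] 335 350 [156. 150. 141.]
key 0.002 37 0.0205 -0.0034
key 0.007 33 0.0207 -0.0033
key 0.012 39 0.0205 -0.0046
key 0.017 53 0.0164 -0.0025
```

View pics/q5c.png

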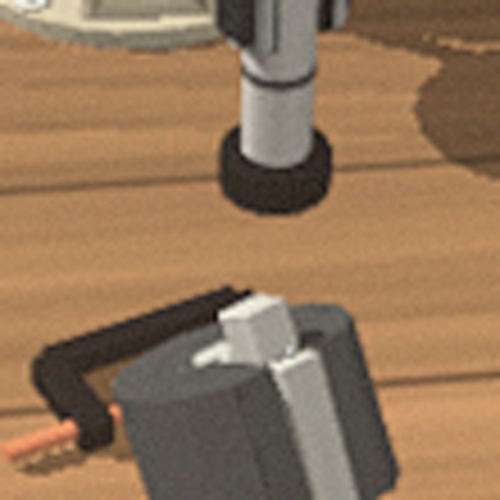

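>>> send_rows([
  [-0.016,-0.035,0,0,255],
  [-0.016,-0.035,0,0,255],
  [-0.016,-0.035,0,0,255],
  [-0.016,-0.035,0,0,255],
  [-0.016,-0.035,-0.01,0,255],
  [-0.016,-0.035,-0.03,0,255],
  [-0.016,-0.035,-0.03,0,255],
  [-0.015,-0.034,-0.04,0,255],
  [0,0,-0.04,0,255],
  [0,0,-0.04,0,255],
  [0,0,-0.03,0,255],
  [0,0,0,0,255],
])

```text
clock: 21.3
tcp_pos: [0.4715, -0.2824, 0.0932]
orientation: [-0.007, 0.5, 0.866, 0.001]
wrist_force: [-1.4, 1.0, -3.3]
finger_gap: 0.0239
```

```bash
python3 d.py s6; python3 -c "
from h import *
s=monitor.get_state(); print(s['tcp_pos'],s['wrist_force'],s['orientation'])"
```

```text
195 254
[ 0.47323675 -0.28367812  0.09626483] [-0.54966262 -0.29451191 -3.83121102] [-0.00421452  0.50014368  0.86593174  0.00086594]
```

View pics/s6c.png

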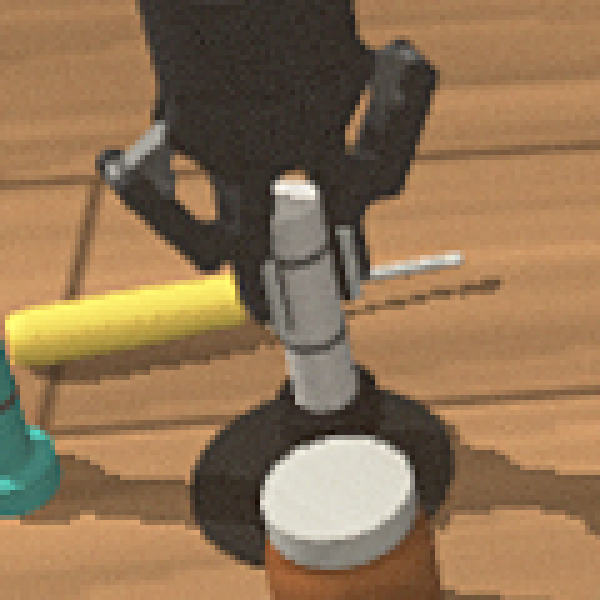

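>>> send_rows([
  [0.001,-0.004,-0.008,0,255],
  [0,0,-0.008,0,255],
  [0,0,-0.005,0,255],
  [0,0,0,0,255],
  [0,0,0,0,255],
])

```text
clock: 21.85
tcp_pos: [0.4772, -0.29, 0.0793]
orientation: [0.0, 0.5, 0.866, 0.0]
wrist_force: [-1.1, -0.6, -2.4]
finger_gap: 0.0241
```

>>> send_rows([
  [0,0,-0.002,0,255],
  [0,0,0,0,255],
])

```text
clock: 22.05
tcp_pos: [0.477, -0.29, 0.077]
orientation: [0.0, 0.5, 0.866, -0.0]
wrist_force: [-1.0, -0.0, -2.9]
finger_gap: 0.0238
```

>>> send_rows([
  [0,0,-0.002,0,255],
  [0,0,-0.002,0,255],
  [0,0,0,0,255],
])

```text
clock: 22.35
tcp_pos: [0.4768, -0.2898, 0.0725]
orientation: [-0.0, 0.5, 0.866, 0.0]
wrist_force: [-0.3, -0.8, -3.8]
finger_gap: 0.0241
```

>>> send_rows([
  [0,0,-0.0015,0,255],
  [0,0,0,0,255],
])

```text
clock: 22.55
tcp_pos: [0.477, -0.29, 0.0719]
orientation: [0.0, 0.5, 0.866, 0.0]
wrist_force: [-1.3, 0.5, 2.5]
finger_gap: 0.0238
```

>>> send_rows([
  [0,0,0,0,255],
  [0,0,0,0,255],
  [0,0,0,0,130],
  [0,0,0,0,100],
  [0,0,0,0,80],
  [0,0,0,0,80],
  [0,0,0.02,0,80],
  [0,0,0.04,0,80],
  [0,0,0.05,0,80],
  [0,0,0.05,0,80],
  [-0.03,0.02,0.03,0,80],
  [0,0,0,0,80],
], newtons=20)

```text
clock: 23.75
tcp_pos: [0.4468, -0.2698, 0.267]
orientation: [0.004, 0.5, 0.866, -0.001]
wrist_force: [0.5, 0.5, 0.1]
finger_gap: 0.0585
```

```bash
cat > z.py <<'E'
from h import *
np.set_printoptions(precision=4,suppress=True)
print(monitor.get_state()['tcp_pos'],monitor.get_state()['wrist_force'])
for c in ['scene','top']:
    d=snap(c,c+'9'); W=cloud(d)
    for n in ['key_shoulder','hub','driver','mat','bar_key','stub_key','jar','tub','screwdriver','clamp','oil_can']:
        print(c,n,[(np.round(x['xyz'],3).tolist(),round(x['conf'],2)) for x in eyes.tip_of(n,c)[:3]])
    for lo,hi in [(.03,.05),(.06,.08),(.09,.11),(.118,.135)]:
        q=(W[...,2]>lo)&(W[...,2]<hi)&(np.hypot(W[...,0]-.477,W[...,1]+.29)<.03); 
        if q.sum(): print(lo,q.sum(),W[q].mean(0))
a=cv2.imread('pics/scene9.png'); b=cv2.imread('pics/top9.png')
cv2.imwrite('pics/fin.png',np.hstack([cv2.resize(a[220:350,100:230],(400,400),interpolation=3),cv2.resize(a[220:350,270:400],(400,400),interpolation=3)]))
E
python3 z.py; python3 q.py q9 | grep key
```

```text
[ 0.4468 -0.2698  0.267 ] [0.472  0.4761 0.0815]
scene key_shoulder [([0.307, 0.333, 0.01], 0.91), ([0.592, -0.014, 0.167], 0.79)]
scene hub [([0.591, -0.015, 0.163], 0.75)]
scene driver [([0.462, -0.421, -0.003], 0.9)]
scene mat [([0.475, -0.29, 0.002], 0.79)]
scene bar_key []
scene stub_key [([0.388, -0.039, -0.001], 0.71), ([0.52, 0.338, 0.001], 0.41)]
scene jar [([0.569, -0.269, -0.002], 0.71)]
scene tub [([0.676, 0.306, -0.002], 0.62), ([0.47, -0.29, 0.006], 0.41)]
scene screwdriver [([0.363, -0.328, 0.0], 0.84), ([0.588, -0.016, 0.167], 0.31)]
scene clamp [([0.385, -0.04, -0.002], 0.6)]
scene oil_can [([0.603, 0.144, 0.003], 0.8)]
0.03 84 [ 0.4842 -0.2899  0.0406]
0.06 99 [ 0.4845 -0.2895  0.0695]
0.09 102 [ 0.4845 -0.289   0.0998]
0.118 122 [ 0.4792 -0.2904  0.1249]
top key_shoulder [([0.308, 0.332, 0.013], 0.54), ([0.589, -0.013, 0.167], 0.48)]
top hub [([0.589, -0.013, 0.167], 0.55)]
top driver [([0.475, -0.289, 0.008], 0.5)]
top mat [([0.476, -0.289, -0.004], 0.81), ([0.511, 0.34, 0.011], 0.36)]
top bar_key [([0.525, 0.344, -0.001], 0.55), ([0.512, 0.338, 0.012], 0.54)]
top stub_key [([0.567, 0.33, 0.012], 0.61)]
top jar [([0.567, -0.268, -0.002], 0.62)]
top tub [([0.673, 0.304, 0.003], 0.8)]
top screwdriver []
top clamp [([0.39, -0.035, -0.004], 0.82)]
top oil_can [([0.61, 0.148, 0.003], 0.64)]
0.03 17 [ 0.4744 -0.2816  0.0384]
0.06 13 [ 0.4754 -0.2823  0.0702]
0.09 15 [ 0.4756 -0.2824  0.1028]
0.118 26 [ 0.4768 -0.2844  0.1245]
key_shoulder [(array([-0.1407,  0.4396, -0.0997]), 0.76), (array([ 0.0037, -0.0048,  0.0018]), 0.7), (array([-0.0015,  0.1312, -0.1897]), 0.2)]
key 0.002 37 0.0209 -0.0042
key 0.007 41 0.02 -0.0038
key 0.012 36 0.0198 -0.0042
key 0.017 51 0.0166 -0.0022
```

View pics/fin.png

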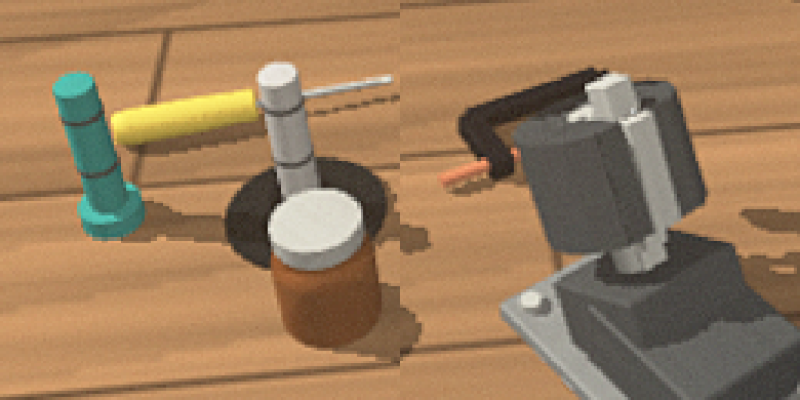

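View pics/scene9.png

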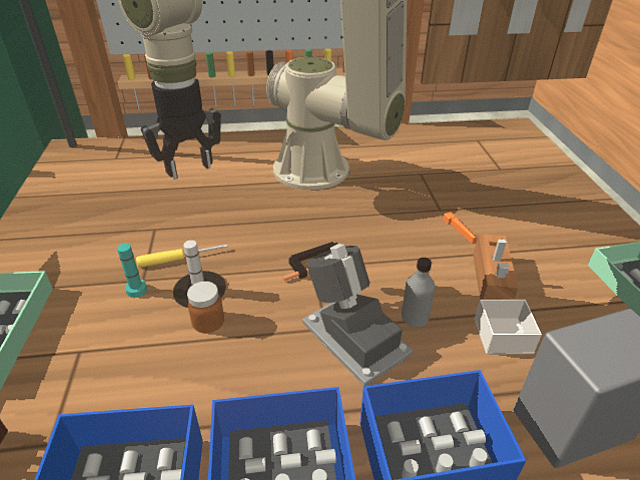

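The images show the key's head down on the hub, the jaw pushed out, the driver upright on the mat and the other things in place. Handing in.

```bash
python3 -c "
from h import *
print(ticket.hand_in())"
```

```text
the job is handed in; nothing more can be done
None
```

I took the gib key out of the block, leaned it about 30° in the fingers against the block's slot, and started it flat side on the shaft. I let go with its head about 28 mm above the hub. I then pressed it home with the driver and stood the driver back on its mat. The job was handed in at about 24 s on the robot's clock; it reports no verdict.

**Last checks:**
- **Key:** It stopped moving under about 25 N, and I then pressed a little harder. The networks put its shoulder 0 to 2 mm above the hub's origin. The head sits flush and in line in the picture, and the jaw visibly stands out. I did not measure the jaw's travel.
- **Driver:** It stands upright within about 0.01 rad by the scene camera, and within about 0.02 to 0.04 rad by a few noisy points from the top camera. It is within about 5 mm of the mat's centre, and the gripper is clear of everything.
- **Other things:** All other things were found within about 6 mm of where they started, where the networks saw them. They missed the bar key in the scene view and the screwdriver in the top view, but each showed in the other camera.

**What disagreed:** The wrist camera put the slot about 2 mm off from the scene and top cameras. The sideways position of the key in the slot came out anywhere from 0 to 5 mm off centre. The slot's clearance only allows 1.75 mm, so I take that as measurement error.

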